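# Gauge a contact pin and rack it

### The arm

A 6-joint arm with a two-finger parallel gripper is mounted at the origin on the work surface. World frame = base frame: x ahead of the robot, y to its left, z up, the work surface at z = 0. Lengths are in m, angles in rad, forces in N, time in s.
With the tool pointing down it reaches from about 0.4 to 0.825 m from the base axis. Payload 7 kg.
Tool frame: the origin (TCP) lies at the very end of the fingers, on their centre line; the grasp point (between the pads) lies 19 mm behind it; z points along the fingers, y is the line along which they close (so a half turn about z gives the same grasp; the last joint's range is limited). The gripper opens to 88 mm and grips with 3 to 60 N. Pads are 19 mm wide; open, the fingers measure 130 mm over their backs; the gripper's body (78 mm by 193 mm) begins 47 mm behind the grasp point.
Start: joints at [-1.002, 0.359, 0.012, 0, -1.224, -0.288], TCP at [0.187, -0.649, 0.227] pointing down, gripper open.
Joint ranges: [-3.07, 3.07], [-1.43, 2.12], [-1.02, 1.25], [-3.03, 1.67], [-3.05, -0], [-3.03, 3.03]. Speed limits (rad/s): [2.39, 2.39, 3.01, 3.14, 3.14, 3.14].

### API

Orientations are given as [roll, pitch, yaw] about the fixed x, y, z axes, in that order (R = Rz(yaw) Ry(pitch) Rx(roll)).
In Python, from station import arm gives the robot as it stands. The module is installed in compiled form; this text tells all that it offers.
- The arm moves only by the shell command python3 -m crank 'ROWS' [FORCE]. ROWS is JSON, a list of rows, each an object of numbers: "dx", "dy", "dz": the shift along the world's x, y, z in m; "twist": the turn about the world's z in degrees; "grip": the opening, from -1 (shut) to 1 (fully open). A call has exactly 5 rows; each row is the pose to reach, as a shift and turn from the pose commanded when the call began; what a row does not reach only later rows make up. A row lasts 1/12 s, in which the tool goes at most 41.7 mm and 7.16 degrees, less where a joint would pass 70% of its speed; a pose out of reach is approached as far as the arm can. A call with a gripper value outside its range is refused whole. The fingers move at their own pace and stop on an object; FORCE is the grip in N (left out, the last holds). Time passes only in rows, so rows that repeat a pose let the fingers close, or fill a call up. It gives the time, the measured TCP pose, the force, the opening and the grip force at its end, in the units of the state.
- arm.get_state(): the state, without advancing time (a new reading comes with each control period).
- arm.grab_frame(name): name is "side" or "top"; returns the picture (384x512x3 uint8, red, green, blue); there is no depth.
- arm.get_calibration(name): a dict with "fx", "fy", "cx", "cy" (pixels), "cam_to_world" (4x4, takes a point from camera to world coordinates). Camera axes: x right, y down, z forward; pixel columns grow to the right and rows downward; lengths in m; the calibration is good to about 2 mm. A picture is of the moment at which its call begins. get_calibration takes no time and is no camera call.
- arm.job_done(): hands the job in; it is judged then, once.
The state is a dict: "t": time; "q": joint angles; "qd": joint speeds; "joint_efforts": joint torques, N m; "eef_pos": TCP position; "ee_rot": TCP orientation; "force": force on the tool from outside, world axes, zero at the start; "moment": the same for the moment, N m; "width": finger opening in m; "gripper_force": force on a finger pad.
Only numpy, scipy, OpenCV 4.12 (cv2) and the standard library are available. Lean on these libraries where they do the work, as an engineer would, in place of code of your own. Each camera call takes 0.05 s, during which the arm holds its last target. There are 200 camera calls.

### The job

Check the tall contact pin for wear: take it from its single grey stand and, holding it upright with its shank down between the gauge's jaws but clear of the base plate, push it from the lead-in side right through the go gap and on along the same line until the no-go gap stops it, and press it there gently, still upright, with about 6 N, for a second. Never push the pin against the gauge with more than 10 N, nor lean on the gauge with the robot. Then put the pin fully home, upright, in the free hole of the white rack and let go of it, leaving everything else on the bench alone.

Things in the scene. Friction and masses are not known exactly. Their poses are not given: they have to be found in the camera images.
- pin: the tall contact pin, loose, 100 to 180 g: upright round brass shank 14 mm thick, 45 mm long (foot chamfered 2.5 mm over 3.5 mm), under a round black grip 26 mm thick, 40 mm high; 85 mm in all. Origin at the centre of its foot, z up the pin; the grip spans z = 45 to 85 mm. It starts in the stand's hole, foot 8 mm above the bench. Grip it with about 60 N; pushed too hard it tips in the fingers
- pin_tip (a point): centre of the pin's foot (the same point as the pin's origin)
- stand: grey plastic block 56 x 56 x 34 mm, fixed, with one vertical round blind hole in the middle, 17 mm wide and 26 mm deep (hole floor 8 mm above the bench), where the pin starts. Origin at the centre of its underside
- gauge: steel gap gauge screwed to the bench, rigid. Origin: centre of its underside, z up; push the pin along its +x, on its centre line y = 0. Base plate 112 (x) x 80 (y) x 8 mm; jaws stand on it up to 36 mm above the bench, open above. Along +x: lead-in wings, go gap, pocket open at the sides, no-go gap. Keep the pin's foot 10 to 18 mm above the bench, clear of the base plate
- go_gap (a point): middle of the go gap at the top of its jaws (gauge x = -30, y = 0, z = 36 mm), axes as the gauge. The gap is 15.5 mm wide from gauge x = -40 to -20 mm, its jaws 26 mm wide each; before it, from x = -50 to -40 mm, two 45-degree lead-in wings narrow from 35 mm. The no-go gap lies beyond on the same line
- rack: white plastic block 125 (x) x 52 (y) x 40 mm, fixed, with two vertical round blind holes at x = -37.5 mm (free) and x = +37.5 mm (taken by the other pin), 16.5 mm wide, 30 mm deep (hole floor 10 mm above the bench), 2 mm chamfer at the mouth. Origin at the centre of its underside
- rack_hole0 (a point): centre of the mouth of the rack's free hole, 40 mm above the bench
- other_pin: shorter contact pin standing in the rack's other hole: same shank, grip 22 mm in diameter and 26 mm high (top 81 mm above the bench); loose bystander, origin at its foot
- collar: loose steel collar 22 mm across, 6 mm high, lying on the rack between its two holes; bystander
- meter: black hand-held meter 160 x 82 x 40 mm, loose, beyond the gauge; bystander
- board: brown circuit board 110 x 60 x 16 mm, loose, beyond the gauge; bystander
- tape: roll of blue tape 84 mm across, 19 mm high, loose, beyond the gauge; bystander
- screwdriver: screwdriver, loose, at the left; bystander
- jar: small jar 44 mm across, 55 mm high, loose, at the right; bystander
- marker: red marker 120 x 12 x 12 mm, loose, lying between robot and gauge; bystander
- nogo_slot (a point): not a jaw but the middle of the no-go jaws' adjusting range, at jaw-top height (gauge x = +14, y = 0, z = 36 mm). The two square no-go jaws, 9 mm apart, 26 mm wide and 20 mm long each, are clamped with their entry face anywhere within 10 mm before or after this point (not reported: find it by touch); they stop the pin with its axis about 5 mm before that face

How it is judged:
By the outcome, as a careful person would: the job done as asked, in the order asked, and still so for the second after the job is handed in, with the robot touching nothing.
It also fails if it takes over 72 s, if anything falls off the work surface, if the arm or the gripper's body presses on something with over 40 N, if the wrist force passes 120 N, or if a joint passes its speed limit or range.

## Working session

There is one attempt and no reset: what is moved stays moved. The work goes in short steps, Python scripts to look and compute and a shell command to move; the robot and the scene stay as the last step left them, time stands still between calls to the robot, and variables do not carry over. Pictures are saved under pics/ and viewed, at most 10 in all, crops included, and the job is handed in when it is done.

```bash
mkdir -p pics; python3 - <<'E'
from station import arm
import cv2
for n in("side","top"):
    f=arm.grab_frame(n);cv2.imwrite(f"pics/{n}0.png",f[:,:,::-1]);c=arm.get_calibration(n)
    import numpy as np
    print(n,c["fx"],c["fy"],c["cx"],c["cy"],np.round(c["cam_to_world"],3).tolist())
s=arm.get_state();print(s)
E
```

```text
side 490.9365800535484 490.9365800535484 259.22464670986136 192.00745936407816 [[-0.955, -0.156, 0.253, 0.131], [-0.297, 0.563, -0.771, 1.31], [-0.022, -0.811, -0.584, 1.064], [0.0, 0.0, 0.0, 1.0]]
top 482.54818774980055 482.54818774980055 258.1272587493676 192.0906427051301 [[0.015, -0.997, 0.072, 0.478], [-1.0, -0.016, -0.006, 0.008], [0.007, -0.072, -0.997, 1.396], [0.0, 0.0, 0.0, 1.0]]
{'t': 0.1, 'q': array([-1.00188438e+00,  3.59325288e-01,  1.11637454e-02, -3.06404986e-04,
       -1.22411456e+00, -2.88101025e-01]), 'qd': array([ 8.41062447e-04, -4.43987918e-05,  1.82830684e-03,  1.15604086e-03,
       -2.72814577e-05, -1.03653278e-03]), 'joint_efforts': array([-1.82275104e-03, -5.84161985e+01,  2.93749988e+01,  7.01552108e+00,
        1.01511955e-02, -2.62691015e-05]), 'eef_pos': array([ 0.18691892, -0.64814879,  0.22571606]), 'ee_rot': array([ 3.14009201e+00, -1.44305804e-04, -2.86088595e+00]), 'force': array([-0.93161929, -0.23646946, -0.07952716]), 'moment': array([ 0.01597884, -0.01099848, -0.04016301]), 'gripper_force': 0.0, 'width': 0.08779174314244226}
```

View pics/top0.png

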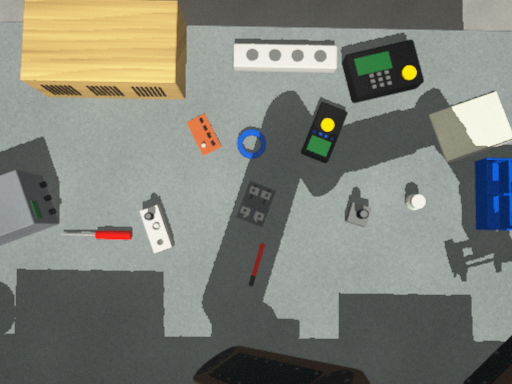

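View pics/side0.png

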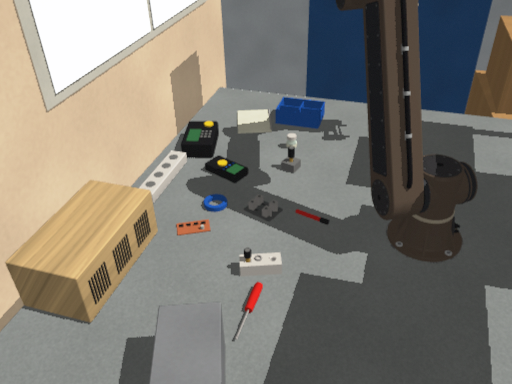

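Top view: gauge near (256,203), rack near (157,228) with the other pin at (149,214), and pin and stand near (358,210). The side view shows the same items. Next I'll zoom in on all three in both views.

```bash
cat > h.py <<'E'
import numpy as np,cv2
from station import arm
def ray(n,u,v):
    c=arm.get_calibration(n);T=np.array(c["cam_to_world"])
    return T[:3,3],T[:3,:3]@np.array([(u-c["cx"])/c["fx"],(v-c["cy"])/c["fy"],1.])
def plane(n,u,v,z):
    o,d=ray(n,u,v);return (o+d*(z-o[2])/d[2])[:2]
def proj(n,p):
    c=arm.get_calibration(n);T=np.array(c["cam_to_world"]);q=T[:3,:3].T@(np.array(p)-T[:3,3])
    return c["fx"]*q[0]/q[2]+c["cx"],c["fy"]*q[1]/q[2]+c["cy"]
def tri(a,b):
    (o,d),(p,e)=ray("top",*a),ray("side",*b)
    A=np.stack([d,-e],1);s=np.linalg.lstsq(A,p-o,rcond=None)[0]
    return (o+d*s[0]+p+e*s[1])/2, np.linalg.norm(o+d*s[0]-p-e*s[1])
def tile(ims,cs,name,w=64,k=4):
    R=[]
    for f,row in zip(ims,cs):
        R.append(np.hstack([cv2.resize(f[y-w//2:y+w//2,x-w//2:x+w//2],None,fx=k,fy=k,interpolation=cv2.INTER_CUBIC) for x,y in row]))
    cv2.imwrite(name,np.vstack(R))
E
python3 - <<'E'
from h import *
t=cv2.imread("pics/top0.png");s=cv2.imread("pics/side0.png")
tile([t,s],[[(156,224),(257,203),(357,208)],[(260,262),(264,208),(291,156)]],"pics/tile0.png")
E
```

```text
(no output)
```

View pics/tile0.png

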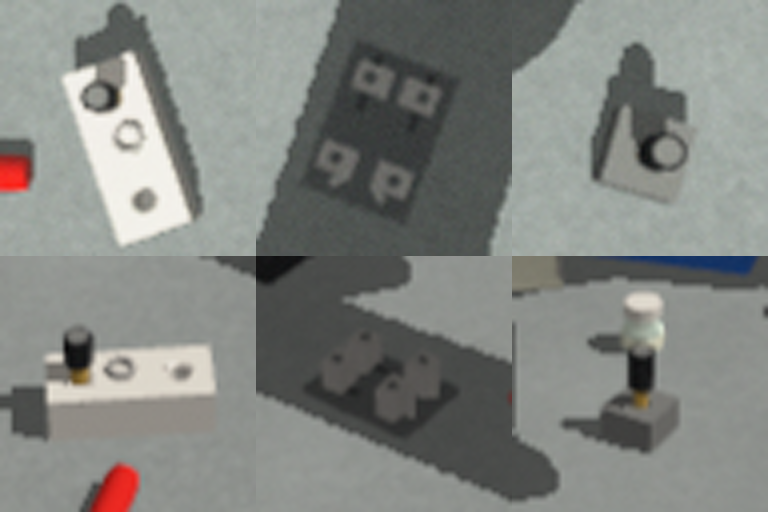

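Crops, in top-view pixels:
- **Rack:** top corners at tile (63,75), (133,52), (192,220), (122,245), with the free hole at tile (144,200), which is pixel (160,242).
- **Gauge:** the plate spans tile (362,40) to (408,225). The lead-in jaws are at the lower (robot) side and the no-go jaws at the top.
- **Pin:** its top is at tile (667,152), which is pixel (363.5,214).

```bash
python3 - <<'E'
from h import *
t=cv2.imread("pics/top0.png");s=cv2.imread("pics/side0.png")
T=lambda i,c,x,y:((x-256*i+.5)/4-.5+c[0]-32,(y+.5)/4-.5+c[1]-32)
# rack
def blob(m,x0,y0,x1,y1):
    z=np.zeros_like(m);z[y0:y1,x0:x1]=m[y0:y1,x0:x1];cs,_=cv2.findContours(z,0,2);return max(cs,key=cv2.contourArea)
m=(t.min(2)>205).astype(np.uint8)*255
r=cv2.minAreaRect(cv2.convexHull(blob(m,130,190,180,260)));P=np.array([plane("top",u,v,.04) for u,v in cv2.boxPoints(r)])
print("rack",P.mean(0),np.linalg.norm(P-np.roll(P,1,0),axis=1),P.round(4).tolist())
print("rackhole px",plane("top",*T(0,(156,224),144,200),.04), plane("side",(181-0+.5)/4-.5+228,(371-256+.5)/4-.5+230,.04))
# gauge plate corners
c=[T(1,(257,203),*p) for p in [(362,40),(462,75),(408,225),(303,183)]]
G=np.array([plane("top",u,v,.008) for u,v in c]);print("gauge plate",G.mean(0),np.linalg.norm(G-np.roll(G,1,0),axis=1))
d=(G[0]+G[1]-G[2]-G[3]);print("yaw",np.degrees(np.arctan2(d[1],d[0])),np.degrees(np.arctan2(*(G[1]-G[0])[::-1]))+90)
# jaws tops
g=cv2.cvtColor(t,cv2.COLOR_BGR2GRAY)
for p in [(374,77),(418,97),(337,160),(391,182)]:
    print("jaw",plane("top",*T(1,(257,203),*p),.036))
print(g[190:218:2,240:276:2])
# pin
print("pin top",plane("top",*T(2,(357,208),667,152),.093))
print("pin side",plane("side",(641-512+.5)/4-.5+259,(351-256+.5)/4-.5+124,.093))
print("stand",[plane("top",*T(2,(357,208),*p),.034).round(4).tolist() for p in [(627,107),(694,124),(671,202),(598,180)]])
E
```

```text
rack [0.46848994 0.2876634 ] [0.12409431 0.05205622 0.12422936 0.05174462] [[0.5181, 0.3336], [0.5354, 0.2845], [0.4188, 0.2419], [0.4016, 0.2907]]
rackhole px [0.43237413 0.27373679] [0.43392832 0.27349009]
gauge plate [0.54549456 0.00451518] [0.1115183  0.07649865 0.1148115  0.08119625]
yaw -20.174188371695656 -18.4419762967661
jaw [0.58188378 0.01211454]
jaw [ 0.56821316 -0.01919045]
jaw [0.52282494 0.03723599]
jaw [ 0.5079366  -0.00104558]
[[ 81  83  84  65  61 109  70  69 107 101  56  73  78  62  38  57  65  68]
 [ 87  82  82  62  68 100 103 104 109  90  61  95 103 100  76  70  58  61]
 [ 83  83  77  62  64  59  65  90 108  66  70 106 106  71  97  97  57  70]
 [ 82  84  71  58  60  50  48  59  67  58  80 105  99  74  99  77  56  76]
 [ 85  82  64  60  56  51  57  63  61  60  60  71  85 101 107  57  62  81]
 [ 89  76  59  60  60  63  64  60  60  58  58  58  40  55  72  59  74  81]
 [ 80  63  62  61  58  60  62  62  58  55  58  56  43  61  61  57  83  85]
 [ 79  67  64  59  60  59  58  63  62  62  59  56  54  58  59  65  81  83]
 [ 67  90  84  66  59  60  59  60  60  59  60  57  59  60  59  79  82  80]
 [ 68 108  97 103  95  73  63  59  61  54  57  58  56  57  59  83  80  81]
 [ 85 102  58  83 108  90  62  60  70  58  60  60  61  59  69  84  85  83]
 [ 86 101  97 108 106  62  61  64 106  96  80  61  62  59  77  83  80  85]
 [ 58  62  91 107  96  61  62  83 106 100  98 104  76  66  80  81  82  81]
 [ 65  66 108  92  69  61  61  96 109  69  70 110  63  75  86  77  78  82]]
pin top [ 0.51785195 -0.28437776]
pin side [ 0.52132463 -0.28589925]
stand [[0.5511, -0.2693], [0.5398, -0.3168], [0.4845, -0.3004], [0.4992, -0.2489]]
```

```bash
python3 - <<'E'
from h import *
g=cv2.GaussianBlur(cv2.cvtColor(cv2.imread("pics/top0.png"),cv2.COLOR_BGR2GRAY),(3,3),0)
G=cv2.resize(g[171:235,225:289],None,fx=8,fy=8,interpolation=cv2.INTER_CUBIC)
pl=np.array([[(362-256),40],[462-256,75],[408-256,225],[303-256,183]])*2
k=np.zeros_like(G);cv2.fillConvexPoly(k,pl.astype(int),255)
m=((G>83)&(k>0)).astype(np.uint8)*255
for c in cv2.findContours(m,0,2)[0]:
    if cv2.contourArea(c)<1500: continue
    r=cv2.minAreaRect(cv2.convexHull(c));f=lambda p:plane("top",(p[0]+.5)/8-.5+225,(p[1]+.5)/8-.5+171,.036)
    P=np.array([f(p) for p in cv2.boxPoints(r)])
    print(P.mean(0).round(4),np.linalg.norm(P-np.roll(P,1,0),axis=1).round(4),np.degrees(np.arctan2(*(P[1]-P[0])[::-1])).round(1))
E
python3 -m crank '[{"dx":0.13,"dy":0.15,"twist":30,"grip":1},{"dx":0.13,"dy":0.15,"twist":30,"grip":1},{"dx":0.13,"dy":0.15,"twist":30,"grip":1},{"dx":0.13,"dy":0.15,"twist":30,"grip":1},{"dx":0.13,"dy":0.15,"twist":30,"grip":1}]' 60
python3 -m crank '[{"dx":0.13,"dy":0.15,"twist":24,"grip":1},{"dx":0.13,"dy":0.15,"twist":24,"grip":1},{"dx":0.13,"dy":0.15,"twist":24,"grip":1},{"dx":0.13,"dy":0.15,"twist":24,"grip":1},{"dx":0.13,"dy":0.15,"twist":24,"grip":1}]'
```

```text
[ 5.064e-01 -4.000e-04] [0.0269 0.0274 0.0269 0.0274] -20.1
[0.5202 0.0388] [0.0274 0.0291 0.0274 0.0291] -20.3
[ 0.5687 -0.0198] [0.026  0.0208 0.0261 0.0208] -21.2
[0.5808 0.0129] [0.0266 0.0213 0.0266 0.0213] -21.5invalid input at $[0]: expected keys dx, dy, dz, twist, grip
invalid input at $[0]: expected keys dx, dy, dz, twist, grip
```

```bash

python3 -m crank '[{"dx":0.13,"dy":0.15,"dz":0,"twist":30,"grip":1},{"dx":0.13,"dy":0.15,"dz":0,"twist":30,"grip":1},{"dx":0.13,"dy":0.15,"dz":0,"twist":30,"grip":1},{"dx":0.13,"dy":0.15,"dz":0,"twist":30,"grip":1},{"dx":0.13,"dy":0.15,"dz":0,"twist":30,"grip":1}]' 60
python3 -m crank '[{"dx":0.13,"dy":0.15,"dz":0,"twist":24,"grip":1},{"dx":0.13,"dy":0.15,"dz":0,"twist":24,"grip":1},{"dx":0.13,"dy":0.15,"dz":0,"twist":24,"grip":1},{"dx":0.13,"dy":0.15,"dz":0,"twist":24,"grip":1},{"dx":0.13,"dy":0.15,"dz":0,"twist":24,"grip":1}]'
```

```text
t: 0.52
eef_pos: [0.3182, -0.4963, 0.2263]
ee_rot: [3.141, 0.0, -2.329]
force: [0.3, -1.0, 0.4]
width: 0.0873
gripper_force: 0.0
t: 0.93
eef_pos: [0.4484, -0.3461, 0.2264]
ee_rot: [3.142, 0.0, -1.914]
force: [0.4, 0.5, -0.0]
width: 0.0877
gripper_force: 0.0
```

```bash

python3 -m crank '[{"dx":0.035,"dy":0.03,"dz":-0.02,"twist":0,"grip":1},{"dx":0.0706,"dy":0.0613,"dz":-0.05,"twist":0,"grip":1},{"dx":0.0706,"dy":0.0613,"dz":-0.08,"twist":0,"grip":1},{"dx":0.0706,"dy":0.0613,"dz":-0.09,"twist":0,"grip":1},{"dx":0.0706,"dy":0.0613,"dz":-0.09,"twist":0,"grip":1}]'
python3 - <<'E'
from h import *
s=arm.grab_frame("side")[:,:,::-1];t=arm.grab_frame("top")[:,:,::-1]
p=arm.get_state()["eef_pos"];print(p,proj("side",p),proj("side",[.519,-.285,.093]))
cv2.imwrite("pics/s1.png",s);cv2.imwrite("pics/t1.png",t)
tile([s[:,:],t],[[(291,150)],[(357,208)]],"pics/a1.png",w=76,k=4)
E
```

```text
t: 1.35
eef_pos: [0.5158, -0.2851, 0.1319]
ee_rot: [3.134, -0.0, -1.917]
force: [0.2, -0.5, -0.4]
width: 0.0877
gripper_force: 0.0
[ 0.51738344 -0.28731464  0.13641797] (np.float64(292.15091245463475), np.float64(137.48739570980447)) (np.float64(291.4020530384964), np.float64(147.57022317348145))
```

View pics/a1.png

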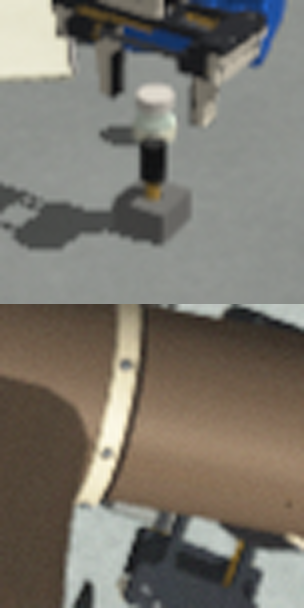

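The side crop shows the fingertips straddling the pin: tips at tile (115,92) and (200,122), pin at (153,150). I'll descend and close lightly.

```bash

python3 -m crank '[{"dx":0.0015,"dy":0.002,"dz":-0.03,"twist":0,"grip":1},{"dx":0.0015,"dy":0.002,"dz":-0.06,"twist":0,"grip":1},{"dx":0.0015,"dy":0.002,"dz":-0.081,"twist":0,"grip":1},{"dx":0.0015,"dy":0.002,"dz":-0.081,"twist":0,"grip":1},{"dx":0.0015,"dy":0.002,"dz":-0.081,"twist":0,"grip":1}]' 5
python3 -m crank '[{"dx":0,"dy":0,"dz":0,"twist":0,"grip":0},{"dx":0,"dy":0,"dz":0,"twist":0,"grip":-0.2},{"dx":0,"dy":0,"dz":0,"twist":0,"grip":-0.5},{"dx":0,"dy":0,"dz":0,"twist":0,"grip":-0.5},{"dx":0,"dy":0,"dz":0,"twist":0,"grip":-0.5}]' 5
python3 -m crank '[{"dx":0,"dy":0,"dz":0,"twist":0,"grip":-0.5},{"dx":0,"dy":0,"dz":0,"twist":0,"grip":-0.5},{"dx":0,"dy":0,"dz":0,"twist":0,"grip":-0.5},{"dx":0,"dy":0,"dz":0,"twist":0,"grip":-0.5},{"dx":0,"dy":0,"dz":0,"twist":0,"grip":-0.5}]' 5
```

```text
t: 1.87
eef_pos: [0.5191, -0.2862, 0.0567]
ee_rot: [-3.141, -0.0, -1.919]
force: [0.6, -0.7, -0.1]
width: 0.0874
gripper_force: 0.0
t: 2.28
eef_pos: [0.5196, -0.2853, 0.0565]
ee_rot: [-3.14, 0.0, -1.918]
force: [-0.3, -0.1, -0.3]
width: 0.0597
gripper_force: 0.0
t: 2.7
eef_pos: [0.5191, -0.2852, 0.0555]
ee_rot: [3.141, -0.0, -1.918]
force: [-0.1, 0.2, 0.2]
width: 0.0262
gripper_force: 0.0
```

```bash

python3 -m crank '[{"dx":0,"dy":0,"dz":0,"twist":0,"grip":-0.5},{"dx":0,"dy":0,"dz":0,"twist":0,"grip":-0.5},{"dx":0,"dy":0,"dz":0,"twist":0,"grip":-0.5},{"dx":0,"dy":0,"dz":0,"twist":0,"grip":-0.5},{"dx":0,"dy":0,"dz":0,"twist":0,"grip":-0.5}]' 10
python3 -m crank '[{"dx":0,"dy":0,"dz":0,"twist":0,"grip":-0.6},{"dx":0,"dy":0,"dz":0,"twist":0,"grip":-0.6},{"dx":0,"dy":0,"dz":0,"twist":0,"grip":-0.6},{"dx":0,"dy":0,"dz":0,"twist":0,"grip":-0.6},{"dx":0,"dy":0,"dz":0,"twist":0,"grip":-0.6}]' 60
```

```text
t: 3.12
eef_pos: [0.5191, -0.2852, 0.0555]
ee_rot: [3.141, -0.0, -1.918]
force: [0.4, -0.3, -0.9]
width: 0.0258
gripper_force: 10.0
t: 3.53
eef_pos: [0.5191, -0.2852, 0.0555]
ee_rot: [3.141, 0.0, -1.918]
force: [0.1, -0.0, -1.0]
width: 0.0252
gripper_force: 60.0
```

```bash

python3 -m crank '[{"dx":0,"dy":0,"dz":0.015,"twist":0,"grip":-0.6},{"dx":0,"dy":0,"dz":0.03,"twist":0,"grip":-0.6},{"dx":0,"dy":0,"dz":0.05,"twist":0,"grip":-0.6},{"dx":0,"dy":0,"dz":0.06,"twist":0,"grip":-0.6},{"dx":0,"dy":0,"dz":0.06,"twist":0,"grip":-0.6}]' 60
python3 -m crank '[{"dx":-0.004,"dy":0.03,"dz":0,"twist":0,"grip":-0.6},{"dx":-0.009,"dy":0.065,"dz":0,"twist":0,"grip":-0.6},{"dx":-0.014,"dy":0.1,"dz":0,"twist":0,"grip":-0.6},{"dx":-0.019,"dy":0.135,"dz":0,"twist":0,"grip":-0.6},{"dx":-0.0217,"dy":0.159,"dz":0,"twist":0,"grip":-0.6}]'
python3 -m crank '[{"dx":-0.004,"dy":0.03,"dz":0,"twist":0,"grip":-0.6},{"dx":-0.009,"dy":0.065,"dz":0,"twist":0,"grip":-0.6},{"dx":-0.014,"dy":0.1,"dz":0,"twist":0,"grip":-0.6},{"dx":-0.019,"dy":0.135,"dz":0,"twist":0,"grip":-0.6},{"dx":-0.0217,"dy":0.159,"dz":0,"twist":0,"grip":-0.6}]'
python3 -m crank '[{"dx":0,"dy":0,"dz":0,"twist":0,"grip":-0.6},{"dx":0,"dy":0,"dz":0,"twist":0,"grip":-0.6},{"dx":0,"dy":0,"dz":0,"twist":0,"grip":-0.6},{"dx":0,"dy":0,"dz":0,"twist":0,"grip":-0.6},{"dx":0,"dy":0,"dz":0,"twist":0,"grip":-0.6}]'
python3 - <<'E'
from h import *
s=arm.grab_frame("side")[:,:,::-1];t=arm.grab_frame("top")[:,:,::-1]
st=arm.get_state();p=st["eef_pos"];print(p,st["ee_rot"],st["force"])
f=p+[0,0,-.0475];print("expect foot",proj("side",f))
cv2.imwrite("pics/s2.png",s);cv2.imwrite("pics/t2.png",t)
tile([s],[[(280,200)]],"pics/a2.png",w=96,k=6)
E
```

```text
t: 3.95
eef_pos: [0.5207, -0.2857, 0.1181]
ee_rot: [-3.137, 0.0, -1.918]
force: [0.8, -0.7, -1.7]
width: 0.025
gripper_force: 60.0
t: 4.37
eef_pos: [0.496, -0.1242, 0.1145]
ee_rot: [3.14, 0.0, -1.918]
force: [0.4, 0.4, -1.2]
width: 0.0252
gripper_force: 60.0
t: 4.78
eef_pos: [0.4746, 0.0349, 0.1148]
ee_rot: [3.141, -0.0, -1.918]
force: [-0.0, -0.1, -1.9]
width: 0.0253
gripper_force: 60.0
t: 5.2
eef_pos: [0.4756, 0.0318, 0.1152]
ee_rot: [3.141, -0.0, -1.92]
force: [-0.1, 0.2, -1.7]
width: 0.0255
gripper_force: 60.0
[0.47570706 0.03193085 0.11537908] [ 3.14134960e+00 -2.57659052e-04 -1.91976543e+00] [-0.14403588 -0.56827992 -0.35273218]
expect foot (np.float64(280.62368191549183), np.float64(202.12342694028882))
```

View pics/a2.png

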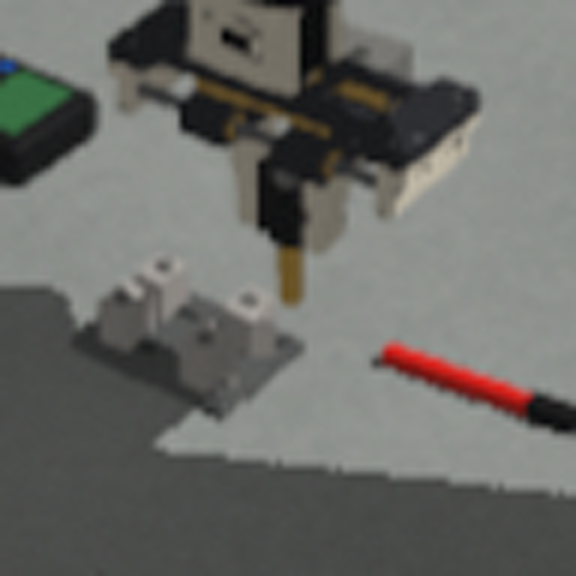

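The pin foot appears at tile (291,302), which is pixel (280.5,202.3) and matches the prediction within 0.2 px. The jaw screw dots are at tile (125,294), (163,265), (206,330) and (250,300), so I'll use them to cross-check the gauge line.

```bash
python3 - <<'E'
from h import *
D=[(125,294),(163,265),(206,330),(250,300)]
P=np.array([plane("side",(x+.5)/6-.5+232,(y+.5)/6-.5+152,.036) for x,y in D]);print(P.round(4))
n=(P[0]+P[1])/2;g=(P[2]+P[3])/2;print(n,g,np.linalg.norm(P[0]-P[1]),np.linalg.norm(P[2]-P[3]),np.degrees(np.arctan2(*(n-g)[::-1])))
u=np.array([np.cos(np.radians(-20.2)),np.sin(np.radians(-20.2))]);v=np.array([-u[1],u[0]])
for q in (n,g,np.array([.5748,-.0035]),np.array([.5133,.0192]),np.array([.4757,.0322])): print(q@u,q@v)
s=cv2.imread("pics/s2.png");t=cv2.imread("pics/t2.png")
tile([t],[[(257,203)]],"pics/a3.png",w=64,k=6)
E
cat > chk.py <<'E'
# exit 1 if the horizontal force exceeds the limit given
import sys,numpy as np
from station import arm
s=arm.get_state();f=s["force"][:2];a=np.radians(-20.2)
fx,fy=f@[np.cos(a),np.sin(a)],f@[-np.sin(a),np.cos(a)]
p=s["eef_pos"][:2];print("gauge fx %.1f fy %.1f  along %.1f lat %.1f mm"%(fx,fy,1e3*(p-[.5461,.0071])@[np.cos(a),np.sin(a)],1e3*(p-[.5461,.0071])@[-np.sin(a),np.cos(a)]))
sys.exit(np.hypot(fx,fy)>float(sys.argv[1]))
E
```

```text
[[ 0.5841  0.0089]
 [ 0.5713 -0.0244]
 [ 0.5287  0.0292]
 [ 0.5123 -0.0051]]
[ 0.57769499 -0.00775116] [0.52050302 0.01207465] 0.03570247250897233 0.03806043902216007 -19.119062592016885
0.5448391777251813 0.192202631237191
0.4843190970420659 0.19106072895209553
0.5406543331786876 0.19519267920469927
0.4750987431617082 0.1952606315829313
0.43532252891896794 0.19447782859646065
```

View pics/a3.png

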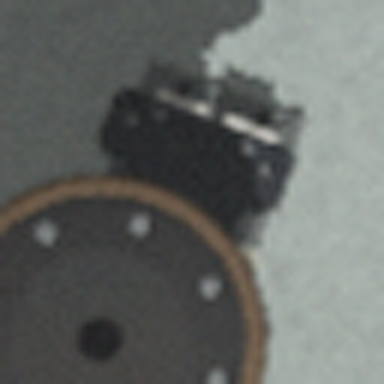

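The top view is mostly hidden by the arm; only the no-go jaws show, near tile (180–260,90). The two gauge estimates differ laterally by about 3 mm, which the lead-in wings accept, so I'll descend and feel for the centre.

```bash

python3 -m crank '[{"dx":0,"dy":0,"dz":-0.02,"twist":0,"grip":-0.6},{"dx":0,"dy":0,"dz":-0.035,"twist":0,"grip":-0.6},{"dx":0,"dy":0,"dz":-0.05,"twist":0,"grip":-0.6},{"dx":0,"dy":0,"dz":-0.054,"twist":0,"grip":-0.6},{"dx":0,"dy":0,"dz":-0.054,"twist":0,"grip":-0.6}]'
python3 -m crank '[{"dx":0.005,"dy":-0.0018,"dz":0,"twist":0,"grip":-0.6},{"dx":0.01,"dy":-0.0037,"dz":0,"twist":0,"grip":-0.6},{"dx":0.016,"dy":-0.0059,"dz":0,"twist":0,"grip":-0.6},{"dx":0.0225,"dy":-0.0083,"dz":0,"twist":0,"grip":-0.6},{"dx":0.0225,"dy":-0.0083,"dz":0,"twist":0,"grip":-0.6}]' >/dev/null; python3 chk.py 3 &&
python3 -m crank '[{"dx":0.0005,"dy":-0.0002,"dz":0,"twist":0,"grip":-0.6},{"dx":0.001,"dy":-0.0004,"dz":0,"twist":0,"grip":-0.6},{"dx":0.0015,"dy":-0.0006,"dz":0,"twist":0,"grip":-0.6},{"dx":0.0019,"dy":-0.0007,"dz":0,"twist":0,"grip":-0.6},{"dx":0.0019,"dy":-0.0007,"dz":0,"twist":0,"grip":-0.6}]' >/dev/null; python3 chk.py 2.5 &&
python3 -m crank '[{"dx":0.0005,"dy":-0.0002,"dz":0,"twist":0,"grip":-0.6},{"dx":0.001,"dy":-0.0004,"dz":0,"twist":0,"grip":-0.6},{"dx":0.0015,"dy":-0.0006,"dz":0,"twist":0,"grip":-0.6},{"dx":0.0019,"dy":-0.0007,"dz":0,"twist":0,"grip":-0.6},{"dx":0.0019,"dy":-0.0007,"dz":0,"twist":0,"grip":-0.6}]' >/dev/null; python3 chk.py 2.5 &&
python3 -m crank '[{"dx":0.0002,"dy":-0.0001,"dz":0,"twist":0,"grip":-0.6},{"dx":0.0004,"dy":-0.0002,"dz":0,"twist":0,"grip":-0.6},{"dx":0.0006,"dy":-0.0003,"dz":0,"twist":0,"grip":-0.6},{"dx":0.0009,"dy":-0.0003,"dz":0,"twist":0,"grip":-0.6},{"dx":0.0009,"dy":-0.0003,"dz":0,"twist":0,"grip":-0.6}]' >/dev/null; python3 chk.py 2.5 &&
python3 -m crank '[{"dx":0.0002,"dy":-0.0001,"dz":0,"twist":0,"grip":-0.6},{"dx":0.0004,"dy":-0.0002,"dz":0,"twist":0,"grip":-0.6},{"dx":0.0006,"dy":-0.0003,"dz":0,"twist":0,"grip":-0.6},{"dx":0.0009,"dy":-0.0003,"dz":0,"twist":0,"grip":-0.6},{"dx":0.0009,"dy":-0.0003,"dz":0,"twist":0,"grip":-0.6}]' >/dev/null; python3 chk.py 2.5 &&
python3 -m crank '[{"dx":0.0002,"dy":-0.0001,"dz":0,"twist":0,"grip":-0.6},{"dx":0.0004,"dy":-0.0002,"dz":0,"twist":0,"grip":-0.6},{"dx":0.0006,"dy":-0.0003,"dz":0,"twist":0,"grip":-0.6},{"dx":0.0009,"dy":-0.0003,"dz":0,"twist":0,"grip":-0.6},{"dx":0.0009,"dy":-0.0003,"dz":0,"twist":0,"grip":-0.6}]' >/dev/null; python3 chk.py 2.5
```

```text
t: 5.72
eef_pos: [0.475, 0.032, 0.0606]
ee_rot: [3.14, -0.002, -1.919]
force: [0.1, 0.4, -1.2]
width: 0.0251
gripper_force: 60.0
gauge fx -0.3 fy 0.2  along -49.1 lat 0.3 mm
gauge fx -0.3 fy 0.2  along -49.1 lat 0.3 mm
gauge fx -0.3 fy 0.2  along -49.1 lat 0.3 mm
gauge fx -0.3 fy 0.2  along -49.1 lat 0.3 mm
gauge fx -0.3 fy 0.2  along -49.1 lat 0.3 mm
gauge fx -0.3 fy 0.2  along -49.1 lat 0.3 mmFalse
False
False
False
False
False
```

```bash
sed -i 's/sys.exit(\(.*\))$/sys.exit(int(\1))/' chk.py
python3 -m crank '[{"dx":0.0005,"dy":-0.0002,"dz":0,"twist":0,"grip":-0.6},{"dx":0.001,"dy":-0.0004,"dz":0,"twist":0,"grip":-0.6},{"dx":0.0015,"dy":-0.0006,"dz":0,"twist":0,"grip":-0.6},{"dx":0.0019,"dy":-0.0007,"dz":0,"twist":0,"grip":-0.6},{"dx":0.0019,"dy":-0.0007,"dz":0,"twist":0,"grip":-0.6}]' >/dev/null; python3 chk.py 2.5 &&
python3 -m crank '[{"dx":0.0002,"dy":-0.0001,"dz":0,"twist":0,"grip":-0.6},{"dx":0.0004,"dy":-0.0002,"dz":0,"twist":0,"grip":-0.6},{"dx":0.0006,"dy":-0.0003,"dz":0,"twist":0,"grip":-0.6},{"dx":0.0009,"dy":-0.0003,"dz":0,"twist":0,"grip":-0.6},{"dx":0.0009,"dy":-0.0003,"dz":0,"twist":0,"grip":-0.6}]' >/dev/null && python3 chk.py 2.5 &&
python3 -m crank '[{"dx":0.0002,"dy":-0.0001,"dz":0,"twist":0,"grip":-0.6},{"dx":0.0004,"dy":-0.0002,"dz":0,"twist":0,"grip":-0.6},{"dx":0.0006,"dy":-0.0003,"dz":0,"twist":0,"grip":-0.6},{"dx":0.0009,"dy":-0.0003,"dz":0,"twist":0,"grip":-0.6},{"dx":0.0009,"dy":-0.0003,"dz":0,"twist":0,"grip":-0.6}]' >/dev/null && python3 chk.py 2.5 &&
python3 -m crank '[{"dx":0.0002,"dy":-0.0001,"dz":0,"twist":0,"grip":-0.6},{"dx":0.0004,"dy":-0.0002,"dz":0,"twist":0,"grip":-0.6},{"dx":0.0006,"dy":-0.0003,"dz":0,"twist":0,"grip":-0.6},{"dx":0.0009,"dy":-0.0003,"dz":0,"twist":0,"grip":-0.6},{"dx":0.0009,"dy":-0.0003,"dz":0,"twist":0,"grip":-0.6}]' >/dev/null && python3 chk.py 2.5 &&
python3 -m crank '[{"dx":0.0002,"dy":-0.0001,"dz":0,"twist":0,"grip":-0.6},{"dx":0.0004,"dy":-0.0002,"dz":0,"twist":0,"grip":-0.6},{"dx":0.0006,"dy":-0.0003,"dz":0,"twist":0,"grip":-0.6},{"dx":0.0009,"dy":-0.0003,"dz":0,"twist":0,"grip":-0.6},{"dx":0.0009,"dy":-0.0003,"dz":0,"twist":0,"grip":-0.6}]' >/dev/null && python3 chk.py 2.5
```

```text
gauge fx -0.1 fy 0.5  along -49.0 lat -0.2 mm
gauge fx 0.9 fy 0.4  along -47.9 lat -0.2 mm
gauge fx -0.1 fy -0.1  along -47.0 lat -0.2 mm
gauge fx 0.4 fy -0.1  along -46.0 lat -0.1 mm
gauge fx -0.4 fy 0.4  along -45.0 lat -0.1 mm
```

Still free at x ≈ −45. I'll continue in 1 mm steps.

```bash

python3 -m crank '[{"dx":0.0002,"dy":-0.0001,"dz":0,"twist":0,"grip":-0.6},{"dx":0.0004,"dy":-0.0002,"dz":0,"twist":0,"grip":-0.6},{"dx":0.0006,"dy":-0.0003,"dz":0,"twist":0,"grip":-0.6},{"dx":0.0009,"dy":-0.0003,"dz":0,"twist":0,"grip":-0.6},{"dx":0.0009,"dy":-0.0003,"dz":0,"twist":0,"grip":-0.6}]' >/dev/null && python3 chk.py 2.5 &&
python3 -m crank '[{"dx":0.0002,"dy":-0.0001,"dz":0,"twist":0,"grip":-0.6},{"dx":0.0004,"dy":-0.0002,"dz":0,"twist":0,"grip":-0.6},{"dx":0.0006,"dy":-0.0003,"dz":0,"twist":0,"grip":-0.6},{"dx":0.0009,"dy":-0.0003,"dz":0,"twist":0,"grip":-0.6},{"dx":0.0009,"dy":-0.0003,"dz":0,"twist":0,"grip":-0.6}]' >/dev/null && python3 chk.py 2.5 &&
python3 -m crank '[{"dx":0.0002,"dy":-0.0001,"dz":0,"twist":0,"grip":-0.6},{"dx":0.0004,"dy":-0.0002,"dz":0,"twist":0,"grip":-0.6},{"dx":0.0006,"dy":-0.0003,"dz":0,"twist":0,"grip":-0.6},{"dx":0.0009,"dy":-0.0003,"dz":0,"twist":0,"grip":-0.6},{"dx":0.0009,"dy":-0.0003,"dz":0,"twist":0,"grip":-0.6}]' >/dev/null && python3 chk.py 2.5 &&
python3 -m crank '[{"dx":0.0002,"dy":-0.0001,"dz":0,"twist":0,"grip":-0.6},{"dx":0.0004,"dy":-0.0002,"dz":0,"twist":0,"grip":-0.6},{"dx":0.0006,"dy":-0.0003,"dz":0,"twist":0,"grip":-0.6},{"dx":0.0009,"dy":-0.0003,"dz":0,"twist":0,"grip":-0.6},{"dx":0.0009,"dy":-0.0003,"dz":0,"twist":0,"grip":-0.6}]' >/dev/null && python3 chk.py 2.5 &&
python3 -m crank '[{"dx":0.0002,"dy":-0.0001,"dz":0,"twist":0,"grip":-0.6},{"dx":0.0004,"dy":-0.0002,"dz":0,"twist":0,"grip":-0.6},{"dx":0.0006,"dy":-0.0003,"dz":0,"twist":0,"grip":-0.6},{"dx":0.0009,"dy":-0.0003,"dz":0,"twist":0,"grip":-0.6},{"dx":0.0009,"dy":-0.0003,"dz":0,"twist":0,"grip":-0.6}]' >/dev/null && python3 chk.py 2.5 && python3 -m crank '[{"dx":0.0002,"dy":-0.0001,"dz":0,"twist":0,"grip":-0.6},{"dx":0.0004,"dy":-0.0002,"dz":0,"twist":0,"grip":-0.6},{"dx":0.0006,"dy":-0.0003,"dz":0,"twist":0,"grip":-0.6},{"dx":0.0009,"dy":-0.0003,"dz":0,"twist":0,"grip":-0.6},{"dx":0.0009,"dy":-0.0003,"dz":0,"twist":0,"grip":-0.6}]' >/dev/null && python3 chk.py 2.5
```

```text
gauge fx -0.2 fy 0.2  along -44.1 lat -0.1 mm
gauge fx 0.7 fy -0.3  along -43.2 lat -0.1 mm
gauge fx 0.5 fy -0.4  along -42.2 lat -0.0 mm
gauge fx -0.7 fy 0.0  along -41.2 lat 0.0 mm
gauge fx 0.6 fy -0.3  along -40.3 lat 0.1 mm
gauge fx -0.0 fy 0.4  along -39.4 lat 0.1 mm
```

```bash

python3 -m crank '[{"dx":0.0002,"dy":-0.0001,"dz":0,"twist":0,"grip":-0.6},{"dx":0.0004,"dy":-0.0002,"dz":0,"twist":0,"grip":-0.6},{"dx":0.0006,"dy":-0.0003,"dz":0,"twist":0,"grip":-0.6},{"dx":0.0009,"dy":-0.00035,"dz":0,"twist":0,"grip":-0.6},{"dx":0.0009,"dy":-0.00035,"dz":0,"twist":0,"grip":-0.6}]' >/dev/null && python3 chk.py 2.5 &&
python3 -m crank '[{"dx":0.0002,"dy":-0.0001,"dz":0,"twist":0,"grip":-0.6},{"dx":0.0004,"dy":-0.0002,"dz":0,"twist":0,"grip":-0.6},{"dx":0.0006,"dy":-0.0003,"dz":0,"twist":0,"grip":-0.6},{"dx":0.0009,"dy":-0.00035,"dz":0,"twist":0,"grip":-0.6},{"dx":0.0009,"dy":-0.00035,"dz":0,"twist":0,"grip":-0.6}]' >/dev/null && python3 chk.py 2.5 &&
python3 -m crank '[{"dx":0.0002,"dy":-0.0001,"dz":0,"twist":0,"grip":-0.6},{"dx":0.0004,"dy":-0.0002,"dz":0,"twist":0,"grip":-0.6},{"dx":0.0006,"dy":-0.0003,"dz":0,"twist":0,"grip":-0.6},{"dx":0.0009,"dy":-0.00035,"dz":0,"twist":0,"grip":-0.6},{"dx":0.0009,"dy":-0.00035,"dz":0,"twist":0,"grip":-0.6}]' >/dev/null && python3 chk.py 2.5 &&
python3 -m crank '[{"dx":0.0002,"dy":-0.0001,"dz":0,"twist":0,"grip":-0.6},{"dx":0.0004,"dy":-0.0002,"dz":0,"twist":0,"grip":-0.6},{"dx":0.0006,"dy":-0.0003,"dz":0,"twist":0,"grip":-0.6},{"dx":0.0009,"dy":-0.00035,"dz":0,"twist":0,"grip":-0.6},{"dx":0.0009,"dy":-0.00035,"dz":0,"twist":0,"grip":-0.6}]' >/dev/null && python3 chk.py 2.5 &&
python3 -m crank '[{"dx":0.0002,"dy":-0.0001,"dz":0,"twist":0,"grip":-0.6},{"dx":0.0004,"dy":-0.0002,"dz":0,"twist":0,"grip":-0.6},{"dx":0.0006,"dy":-0.0003,"dz":0,"twist":0,"grip":-0.6},{"dx":0.0009,"dy":-0.00035,"dz":0,"twist":0,"grip":-0.6},{"dx":0.0009,"dy":-0.00035,"dz":0,"twist":0,"grip":-0.6}]' >/dev/null && python3 chk.py 2.5 && python3 -m crank '[{"dx":0.0002,"dy":-0.0001,"dz":0,"twist":0,"grip":-0.6},{"dx":0.0004,"dy":-0.0002,"dz":0,"twist":0,"grip":-0.6},{"dx":0.0006,"dy":-0.0003,"dz":0,"twist":0,"grip":-0.6},{"dx":0.0009,"dy":-0.00035,"dz":0,"twist":0,"grip":-0.6},{"dx":0.0009,"dy":-0.00035,"dz":0,"twist":0,"grip":-0.6}]' >/dev/null && python3 chk.py 2.5
```

```text
gauge fx -0.6 fy -0.1  along -38.4 lat 0.1 mm
gauge fx -0.1 fy 0.1  along -37.4 lat 0.0 mm
gauge fx -0.1 fy 1.0  along -36.4 lat 0.0 mm
gauge fx 0.4 fy 0.3  along -35.5 lat 0.0 mm
gauge fx 0.0 fy 0.3  along -34.5 lat -0.0 mm
gauge fx -0.0 fy -0.4  along -33.6 lat -0.1 mm
```

Now inside the go gap with no side force. I'll take larger steps through the smooth gap and the pocket, checking after each one.

```bash

python3 -m crank '[{"dx":0.0007,"dy":-0.0003,"dz":0,"twist":0,"grip":-0.6},{"dx":0.0014,"dy":-0.0005,"dz":0,"twist":0,"grip":-0.6},{"dx":0.0021,"dy":-0.0008,"dz":0,"twist":0,"grip":-0.6},{"dx":0.0028,"dy":-0.001,"dz":0,"twist":0,"grip":-0.6},{"dx":0.0028,"dy":-0.001,"dz":0,"twist":0,"grip":-0.6}]' >/dev/null && python3 chk.py 2.5 &&
python3 -m crank '[{"dx":0.0007,"dy":-0.0003,"dz":0,"twist":0,"grip":-0.6},{"dx":0.0014,"dy":-0.0005,"dz":0,"twist":0,"grip":-0.6},{"dx":0.0021,"dy":-0.0008,"dz":0,"twist":0,"grip":-0.6},{"dx":0.0028,"dy":-0.001,"dz":0,"twist":0,"grip":-0.6},{"dx":0.0028,"dy":-0.001,"dz":0,"twist":0,"grip":-0.6}]' >/dev/null && python3 chk.py 2.5 &&
python3 -m crank '[{"dx":0.0007,"dy":-0.0003,"dz":0,"twist":0,"grip":-0.6},{"dx":0.0014,"dy":-0.0005,"dz":0,"twist":0,"grip":-0.6},{"dx":0.0021,"dy":-0.0008,"dz":0,"twist":0,"grip":-0.6},{"dx":0.0028,"dy":-0.001,"dz":0,"twist":0,"grip":-0.6},{"dx":0.0028,"dy":-0.001,"dz":0,"twist":0,"grip":-0.6}]' >/dev/null && python3 chk.py 2.5 &&
python3 -m crank '[{"dx":0.0007,"dy":-0.0003,"dz":0,"twist":0,"grip":-0.6},{"dx":0.0014,"dy":-0.0005,"dz":0,"twist":0,"grip":-0.6},{"dx":0.0021,"dy":-0.0008,"dz":0,"twist":0,"grip":-0.6},{"dx":0.0028,"dy":-0.001,"dz":0,"twist":0,"grip":-0.6},{"dx":0.0028,"dy":-0.001,"dz":0,"twist":0,"grip":-0.6}]' >/dev/null && python3 chk.py 2.5 &&
python3 -m crank '[{"dx":0.0007,"dy":-0.0003,"dz":0,"twist":0,"grip":-0.6},{"dx":0.0014,"dy":-0.0005,"dz":0,"twist":0,"grip":-0.6},{"dx":0.0021,"dy":-0.0008,"dz":0,"twist":0,"grip":-0.6},{"dx":0.0028,"dy":-0.001,"dz":0,"twist":0,"grip":-0.6},{"dx":0.0028,"dy":-0.001,"dz":0,"twist":0,"grip":-0.6}]' >/dev/null && python3 chk.py 2.5 &&
python3 -m crank '[{"dx":0.0007,"dy":-0.0003,"dz":0,"twist":0,"grip":-0.6},{"dx":0.0014,"dy":-0.0005,"dz":0,"twist":0,"grip":-0.6},{"dx":0.0021,"dy":-0.0008,"dz":0,"twist":0,"grip":-0.6},{"dx":0.0028,"dy":-0.001,"dz":0,"twist":0,"grip":-0.6},{"dx":0.0028,"dy":-0.001,"dz":0,"twist":0,"grip":-0.6}]' >/dev/null && python3 chk.py 2.5; python3 -c "
from station import arm;s=arm.get_state();print(s['t'],s['eef_pos'])"
```

```text
gauge fx -0.3 fy -0.5  along -30.5 lat 0.0 mm
gauge fx 0.2 fy 0.1  along -27.5 lat 0.0 mm
gauge fx 0.3 fy -0.0  along -24.5 lat 0.1 mm
gauge fx -0.1 fy -0.1  along -21.6 lat 0.1 mm
gauge fx -0.1 fy 1.0  along -18.6 lat 0.1 mm
gauge fx 0.5 fy -0.1  along -15.6 lat 0.1 mm
15.7167 [0.53149839 0.0126149  0.06156845]
```

```bash

python3 -m crank '[{"dx":0.0007,"dy":-0.0003,"dz":0,"twist":0,"grip":-0.6},{"dx":0.0014,"dy":-0.0005,"dz":0,"twist":0,"grip":-0.6},{"dx":0.0021,"dy":-0.0008,"dz":0,"twist":0,"grip":-0.6},{"dx":0.0028,"dy":-0.00105,"dz":0,"twist":0,"grip":-0.6},{"dx":0.0028,"dy":-0.00105,"dz":0,"twist":0,"grip":-0.6}]' >/dev/null && python3 chk.py 2.5 &&
python3 -m crank '[{"dx":0.0007,"dy":-0.0003,"dz":0,"twist":0,"grip":-0.6},{"dx":0.0014,"dy":-0.0005,"dz":0,"twist":0,"grip":-0.6},{"dx":0.0021,"dy":-0.0008,"dz":0,"twist":0,"grip":-0.6},{"dx":0.0028,"dy":-0.00105,"dz":0,"twist":0,"grip":-0.6},{"dx":0.0028,"dy":-0.00105,"dz":0,"twist":0,"grip":-0.6}]' >/dev/null && python3 chk.py 2.5 &&
python3 -m crank '[{"dx":0.0007,"dy":-0.0003,"dz":0,"twist":0,"grip":-0.6},{"dx":0.0014,"dy":-0.0005,"dz":0,"twist":0,"grip":-0.6},{"dx":0.0021,"dy":-0.0008,"dz":0,"twist":0,"grip":-0.6},{"dx":0.0028,"dy":-0.00105,"dz":0,"twist":0,"grip":-0.6},{"dx":0.0028,"dy":-0.00105,"dz":0,"twist":0,"grip":-0.6}]' >/dev/null && python3 chk.py 2.5 &&
python3 -m crank '[{"dx":0.0007,"dy":-0.0003,"dz":0,"twist":0,"grip":-0.6},{"dx":0.0014,"dy":-0.0005,"dz":0,"twist":0,"grip":-0.6},{"dx":0.0021,"dy":-0.0008,"dz":0,"twist":0,"grip":-0.6},{"dx":0.0028,"dy":-0.00105,"dz":0,"twist":0,"grip":-0.6},{"dx":0.0028,"dy":-0.00105,"dz":0,"twist":0,"grip":-0.6}]' >/dev/null && python3 chk.py 2.5 &&
python3 -m crank '[{"dx":0.0002,"dy":-0.0001,"dz":0,"twist":0,"grip":-0.6},{"dx":0.0004,"dy":-0.0002,"dz":0,"twist":0,"grip":-0.6},{"dx":0.0006,"dy":-0.0003,"dz":0,"twist":0,"grip":-0.6},{"dx":0.0009,"dy":-0.00035,"dz":0,"twist":0,"grip":-0.6},{"dx":0.0009,"dy":-0.00035,"dz":0,"twist":0,"grip":-0.6}]' >/dev/null && python3 chk.py 2 &&
python3 -m crank '[{"dx":0.0002,"dy":-0.0001,"dz":0,"twist":0,"grip":-0.6},{"dx":0.0004,"dy":-0.0002,"dz":0,"twist":0,"grip":-0.6},{"dx":0.0006,"dy":-0.0003,"dz":0,"twist":0,"grip":-0.6},{"dx":0.0009,"dy":-0.00035,"dz":0,"twist":0,"grip":-0.6},{"dx":0.0009,"dy":-0.00035,"dz":0,"twist":0,"grip":-0.6}]' >/dev/null && python3 chk.py 2 &&
python3 -m crank '[{"dx":0.0002,"dy":-0.0001,"dz":0,"twist":0,"grip":-0.6},{"dx":0.0004,"dy":-0.0002,"dz":0,"twist":0,"grip":-0.6},{"dx":0.0006,"dy":-0.0003,"dz":0,"twist":0,"grip":-0.6},{"dx":0.0009,"dy":-0.00035,"dz":0,"twist":0,"grip":-0.6},{"dx":0.0009,"dy":-0.00035,"dz":0,"twist":0,"grip":-0.6}]' >/dev/null && python3 chk.py 2 &&
python3 -m crank '[{"dx":0.0002,"dy":-0.0001,"dz":0,"twist":0,"grip":-0.6},{"dx":0.0004,"dy":-0.0002,"dz":0,"twist":0,"grip":-0.6},{"dx":0.0006,"dy":-0.0003,"dz":0,"twist":0,"grip":-0.6},{"dx":0.0009,"dy":-0.00035,"dz":0,"twist":0,"grip":-0.6},{"dx":0.0009,"dy":-0.00035,"dz":0,"twist":0,"grip":-0.6}]' >/dev/null && python3 chk.py 2
```

```text
gauge fx 0.1 fy -0.2  along -12.6 lat 0.1 mm
gauge fx -0.4 fy 0.0  along -9.6 lat 0.1 mm
gauge fx -0.4 fy 1.0  along -6.6 lat 0.1 mm
gauge fx 0.1 fy -0.2  along -3.7 lat 0.0 mm
gauge fx 0.2 fy 0.4  along -2.8 lat 0.0 mm
gauge fx 0.8 fy -0.4  along -1.8 lat 0.0 mm
gauge fx 0.3 fy 1.7  along -0.9 lat 0.0 mm
gauge fx 0.1 fy -0.7  along 0.1 lat -0.0 mm
```

```bash

python3 -m crank '[{"dx":0.0002,"dy":-0.0001,"dz":0,"twist":0,"grip":-0.6},{"dx":0.0004,"dy":-0.0002,"dz":0,"twist":0,"grip":-0.6},{"dx":0.0006,"dy":-0.0003,"dz":0,"twist":0,"grip":-0.6},{"dx":0.0009,"dy":-0.00035,"dz":0,"twist":0,"grip":-0.6},{"dx":0.0009,"dy":-0.00035,"dz":0,"twist":0,"grip":-0.6}]' >/dev/null && python3 chk.py 2 &&
python3 -m crank '[{"dx":0.0002,"dy":-0.0001,"dz":0,"twist":0,"grip":-0.6},{"dx":0.0004,"dy":-0.0002,"dz":0,"twist":0,"grip":-0.6},{"dx":0.0006,"dy":-0.0003,"dz":0,"twist":0,"grip":-0.6},{"dx":0.0009,"dy":-0.00035,"dz":0,"twist":0,"grip":-0.6},{"dx":0.0009,"dy":-0.00035,"dz":0,"twist":0,"grip":-0.6}]' >/dev/null && python3 chk.py 2 &&
python3 -m crank '[{"dx":0.0002,"dy":-0.0001,"dz":0,"twist":0,"grip":-0.6},{"dx":0.0004,"dy":-0.0002,"dz":0,"twist":0,"grip":-0.6},{"dx":0.0006,"dy":-0.0003,"dz":0,"twist":0,"grip":-0.6},{"dx":0.0009,"dy":-0.00035,"dz":0,"twist":0,"grip":-0.6},{"dx":0.0009,"dy":-0.00035,"dz":0,"twist":0,"grip":-0.6}]' >/dev/null && python3 chk.py 2 &&
python3 -m crank '[{"dx":0.0002,"dy":-0.0001,"dz":0,"twist":0,"grip":-0.6},{"dx":0.0004,"dy":-0.0002,"dz":0,"twist":0,"grip":-0.6},{"dx":0.0006,"dy":-0.0003,"dz":0,"twist":0,"grip":-0.6},{"dx":0.0009,"dy":-0.00035,"dz":0,"twist":0,"grip":-0.6},{"dx":0.0009,"dy":-0.00035,"dz":0,"twist":0,"grip":-0.6}]' >/dev/null && python3 chk.py 2 &&
python3 -m crank '[{"dx":0.0002,"dy":-0.0001,"dz":0,"twist":0,"grip":-0.6},{"dx":0.0004,"dy":-0.0002,"dz":0,"twist":0,"grip":-0.6},{"dx":0.0006,"dy":-0.0003,"dz":0,"twist":0,"grip":-0.6},{"dx":0.0009,"dy":-0.00035,"dz":0,"twist":0,"grip":-0.6},{"dx":0.0009,"dy":-0.00035,"dz":0,"twist":0,"grip":-0.6}]' >/dev/null && python3 chk.py 2 &&
python3 -m crank '[{"dx":0.0002,"dy":-0.0001,"dz":0,"twist":0,"grip":-0.6},{"dx":0.0004,"dy":-0.0002,"dz":0,"twist":0,"grip":-0.6},{"dx":0.0006,"dy":-0.0003,"dz":0,"twist":0,"grip":-0.6},{"dx":0.0009,"dy":-0.00035,"dz":0,"twist":0,"grip":-0.6},{"dx":0.0009,"dy":-0.00035,"dz":0,"twist":0,"grip":-0.6}]' >/dev/null && python3 chk.py 2 &&
python3 -m crank '[{"dx":0.0002,"dy":-0.0001,"dz":0,"twist":0,"grip":-0.6},{"dx":0.0004,"dy":-0.0002,"dz":0,"twist":0,"grip":-0.6},{"dx":0.0006,"dy":-0.0003,"dz":0,"twist":0,"grip":-0.6},{"dx":0.0009,"dy":-0.00035,"dz":0,"twist":0,"grip":-0.6},{"dx":0.0009,"dy":-0.00035,"dz":0,"twist":0,"grip":-0.6}]' >/dev/null && python3 chk.py 2 &&
python3 -m crank '[{"dx":0.0002,"dy":-0.0001,"dz":0,"twist":0,"grip":-0.6},{"dx":0.0004,"dy":-0.0002,"dz":0,"twist":0,"grip":-0.6},{"dx":0.0006,"dy":-0.0003,"dz":0,"twist":0,"grip":-0.6},{"dx":0.0009,"dy":-0.00035,"dz":0,"twist":0,"grip":-0.6},{"dx":0.0009,"dy":-0.00035,"dz":0,"twist":0,"grip":-0.6}]' >/dev/null && python3 chk.py 2
```

```text
gauge fx -0.1 fy -0.0  along 1.1 lat -0.1 mm
gauge fx -0.5 fy -0.6  along 2.0 lat -0.0 mm
gauge fx 0.0 fy -0.2  along 3.0 lat -0.1 mm
gauge fx -0.2 fy -0.8  along 3.9 lat -0.1 mm
gauge fx -0.1 fy -0.4  along 4.9 lat -0.1 mm
gauge fx 0.5 fy -0.0  along 5.9 lat -0.1 mm
gauge fx 0.8 fy 0.2  along 6.9 lat -0.1 mm
gauge fx -0.3 fy 0.1  along 7.8 lat -0.2 mm
```

```bash

python3 -m crank '[{"dx":0.0002,"dy":-0.0001,"dz":0,"twist":0,"grip":-0.6},{"dx":0.0004,"dy":-0.0002,"dz":0,"twist":0,"grip":-0.6},{"dx":0.0006,"dy":-0.0003,"dz":0,"twist":0,"grip":-0.6},{"dx":0.0009,"dy":-0.0003,"dz":0,"twist":0,"grip":-0.6},{"dx":0.0009,"dy":-0.0003,"dz":0,"twist":0,"grip":-0.6}]' >/dev/null && python3 chk.py 2 &&
python3 -m crank '[{"dx":0.0002,"dy":-0.0001,"dz":0,"twist":0,"grip":-0.6},{"dx":0.0004,"dy":-0.0002,"dz":0,"twist":0,"grip":-0.6},{"dx":0.0006,"dy":-0.0003,"dz":0,"twist":0,"grip":-0.6},{"dx":0.0009,"dy":-0.0003,"dz":0,"twist":0,"grip":-0.6},{"dx":0.0009,"dy":-0.0003,"dz":0,"twist":0,"grip":-0.6}]' >/dev/null && python3 chk.py 2 &&
python3 -m crank '[{"dx":0.0002,"dy":-0.0001,"dz":0,"twist":0,"grip":-0.6},{"dx":0.0004,"dy":-0.0002,"dz":0,"twist":0,"grip":-0.6},{"dx":0.0006,"dy":-0.0003,"dz":0,"twist":0,"grip":-0.6},{"dx":0.0009,"dy":-0.0003,"dz":0,"twist":0,"grip":-0.6},{"dx":0.0009,"dy":-0.0003,"dz":0,"twist":0,"grip":-0.6}]' >/dev/null && python3 chk.py 2 &&
python3 -m crank '[{"dx":0.0002,"dy":-0.0001,"dz":0,"twist":0,"grip":-0.6},{"dx":0.0004,"dy":-0.0002,"dz":0,"twist":0,"grip":-0.6},{"dx":0.0006,"dy":-0.0003,"dz":0,"twist":0,"grip":-0.6},{"dx":0.0009,"dy":-0.00035,"dz":0,"twist":0,"grip":-0.6},{"dx":0.0009,"dy":-0.00035,"dz":0,"twist":0,"grip":-0.6}]' >/dev/null && python3 chk.py 2 &&
python3 -m crank '[{"dx":0.0002,"dy":-0.0001,"dz":0,"twist":0,"grip":-0.6},{"dx":0.0004,"dy":-0.0002,"dz":0,"twist":0,"grip":-0.6},{"dx":0.0006,"dy":-0.0003,"dz":0,"twist":0,"grip":-0.6},{"dx":0.0009,"dy":-0.00035,"dz":0,"twist":0,"grip":-0.6},{"dx":0.0009,"dy":-0.00035,"dz":0,"twist":0,"grip":-0.6}]' >/dev/null && python3 chk.py 2 &&
python3 -m crank '[{"dx":0.0002,"dy":-0.0001,"dz":0,"twist":0,"grip":-0.6},{"dx":0.0004,"dy":-0.0002,"dz":0,"twist":0,"grip":-0.6},{"dx":0.0006,"dy":-0.0003,"dz":0,"twist":0,"grip":-0.6},{"dx":0.0009,"dy":-0.00035,"dz":0,"twist":0,"grip":-0.6},{"dx":0.0009,"dy":-0.00035,"dz":0,"twist":0,"grip":-0.6}]' >/dev/null && python3 chk.py 2 &&
python3 -m crank '[{"dx":0.0002,"dy":-0.0001,"dz":0,"twist":0,"grip":-0.6},{"dx":0.0004,"dy":-0.0002,"dz":0,"twist":0,"grip":-0.6},{"dx":0.0006,"dy":-0.0003,"dz":0,"twist":0,"grip":-0.6},{"dx":0.0009,"dy":-0.00035,"dz":0,"twist":0,"grip":-0.6},{"dx":0.0009,"dy":-0.00035,"dz":0,"twist":0,"grip":-0.6}]' >/dev/null && python3 chk.py 2 &&
python3 -m crank '[{"dx":0.0002,"dy":-0.0001,"dz":0,"twist":0,"grip":-0.6},{"dx":0.0004,"dy":-0.0002,"dz":0,"twist":0,"grip":-0.6},{"dx":0.0006,"dy":-0.0003,"dz":0,"twist":0,"grip":-0.6},{"dx":0.0009,"dy":-0.00035,"dz":0,"twist":0,"grip":-0.6},{"dx":0.0009,"dy":-0.00035,"dz":0,"twist":0,"grip":-0.6}]' >/dev/null && python3 chk.py 2
```

```text
gauge fx -0.1 fy 0.0  along 8.8 lat -0.1 mm
gauge fx 0.2 fy 0.3  along 9.7 lat -0.1 mm
gauge fx 0.1 fy 0.2  along 10.7 lat -0.0 mm
gauge fx -0.8 fy -0.4  along 11.7 lat -0.1 mm
gauge fx 0.5 fy 0.1  along 12.6 lat -0.1 mm
gauge fx -0.2 fy 0.6  along 13.6 lat -0.1 mm
gauge fx 0.3 fy -0.4  along 14.5 lat -0.1 mm
gauge fx -1.3 fy 0.9  along 15.2 lat -0.2 mm
```

Likely first contact at about 15.3 mm. From here I'll use small steps of about 0.2 mm.

```bash

python3 -m crank '[{"dx":0,"dy":0,"dz":0,"twist":0,"grip":-0.6},{"dx":0,"dy":0,"dz":0,"twist":0,"grip":-0.6},{"dx":0,"dy":0,"dz":0,"twist":0,"grip":-0.6},{"dx":0,"dy":0,"dz":0,"twist":0,"grip":-0.6},{"dx":0,"dy":0,"dz":0,"twist":0,"grip":-0.6}]' >/dev/null && python3 chk.py 3 &&
python3 -m crank '[{"dx":0.0001,"dy":0,"dz":0,"twist":0,"grip":-0.6},{"dx":0.0002,"dy":-0.0001,"dz":0,"twist":0,"grip":-0.6},{"dx":0.0002,"dy":-0.0001,"dz":0,"twist":0,"grip":-0.6},{"dx":0.0002,"dy":-0.0001,"dz":0,"twist":0,"grip":-0.6},{"dx":0.0002,"dy":-0.0001,"dz":0,"twist":0,"grip":-0.6}]' >/dev/null && python3 chk.py 3 &&
python3 -m crank '[{"dx":0.0001,"dy":0,"dz":0,"twist":0,"grip":-0.6},{"dx":0.0002,"dy":-0.0001,"dz":0,"twist":0,"grip":-0.6},{"dx":0.0002,"dy":-0.0001,"dz":0,"twist":0,"grip":-0.6},{"dx":0.0002,"dy":-0.0001,"dz":0,"twist":0,"grip":-0.6},{"dx":0.0002,"dy":-0.0001,"dz":0,"twist":0,"grip":-0.6}]' >/dev/null && python3 chk.py 3 &&
python3 -m crank '[{"dx":0.0001,"dy":0,"dz":0,"twist":0,"grip":-0.6},{"dx":0.0002,"dy":-0.0001,"dz":0,"twist":0,"grip":-0.6},{"dx":0.0002,"dy":-0.0001,"dz":0,"twist":0,"grip":-0.6},{"dx":0.0002,"dy":-0.0001,"dz":0,"twist":0,"grip":-0.6},{"dx":0.0002,"dy":-0.0001,"dz":0,"twist":0,"grip":-0.6}]' >/dev/null && python3 chk.py 3
```

```text
gauge fx -1.8 fy 0.4  along 15.3 lat -0.2 mm
gauge fx -3.6 fy 0.4  along 15.4 lat -0.3 mm
```

```bash

python3 -m crank '[{"dx":0.0001,"dy":0,"dz":0,"twist":0,"grip":-0.6},{"dx":0.0002,"dy":-0.0001,"dz":0,"twist":0,"grip":-0.6},{"dx":0.0002,"dy":-0.0001,"dz":0,"twist":0,"grip":-0.6},{"dx":0.0002,"dy":-0.0001,"dz":0,"twist":0,"grip":-0.6},{"dx":0.0002,"dy":-0.0001,"dz":0,"twist":0,"grip":-0.6}]' && python3 chk.py 4.8 &&
python3 -m crank '[{"dx":0.0001,"dy":0,"dz":0,"twist":0,"grip":-0.6},{"dx":0.0001,"dy":0,"dz":0,"twist":0,"grip":-0.6},{"dx":0.0001,"dy":0,"dz":0,"twist":0,"grip":-0.6},{"dx":0.0001,"dy":0,"dz":0,"twist":0,"grip":-0.6},{"dx":0.0001,"dy":0,"dz":0,"twist":0,"grip":-0.6}]'  && python3 chk.py 5
```

```text
t: 26.97
eef_pos: [0.5606, 0.0014, 0.0614]
ee_rot: [3.141, -0.0, -1.918]
force: [-5.0, 3.7, -0.6]
width: 0.0251
gripper_force: 60.0
gauge fx -5.9 fy 1.7  along 15.6 lat -0.3 mm
```

```bash

for i in 1; do
python3 -m crank '[{"dx":0,"dy":0,"dz":0,"twist":0,"grip":-0.6},{"dx":0,"dy":0,"dz":0,"twist":0,"grip":-0.6},{"dx":0,"dy":0,"dz":0,"twist":0,"grip":-0.6},{"dx":0,"dy":0,"dz":0,"twist":0,"grip":-0.6},{"dx":0,"dy":0,"dz":0,"twist":0,"grip":-0.6}]' >/dev/null; python3 chk.py 9; done
```

```text
gauge fx -4.9 fy 2.1  along 15.6 lat -0.3 mm
```

```bash

python3 -m crank '[{"dx":0.0001,"dy":0,"dz":0,"twist":0,"grip":-0.6},{"dx":0.0001,"dy":0,"dz":0,"twist":0,"grip":-0.6},{"dx":0.0001,"dy":0,"dz":0,"twist":0,"grip":-0.6},{"dx":0.0001,"dy":0,"dz":0,"twist":0,"grip":-0.6},{"dx":0.0001,"dy":0,"dz":0,"twist":0,"grip":-0.6}]' >/dev/null; python3 chk.py 9 &&
python3 -m crank '[{"dx":0,"dy":0,"dz":0,"twist":0,"grip":-0.6},{"dx":0,"dy":0,"dz":0,"twist":0,"grip":-0.6},{"dx":0,"dy":0,"dz":0,"twist":0,"grip":-0.6},{"dx":0,"dy":0,"dz":0,"twist":0,"grip":-0.6},{"dx":0,"dy":0,"dz":0,"twist":0,"grip":-0.6}]' >/dev/null; python3 chk.py 9 &&
python3 -m crank '[{"dx":0,"dy":0,"dz":0,"twist":0,"grip":-0.6},{"dx":0,"dy":0,"dz":0,"twist":0,"grip":-0.6},{"dx":0,"dy":0,"dz":0,"twist":0,"grip":-0.6},{"dx":0,"dy":0,"dz":0,"twist":0,"grip":-0.6},{"dx":0,"dy":0,"dz":0,"twist":0,"grip":-0.6}]' >/dev/null; python3 chk.py 9&&
python3 -m crank '[{"dx":0,"dy":0,"dz":0,"twist":0,"grip":-0.6},{"dx":0,"dy":0,"dz":0,"twist":0,"grip":-0.6},{"dx":0,"dy":0,"dz":0,"twist":0,"grip":-0.6},{"dx":0,"dy":0,"dz":0,"twist":0,"grip":-0.6},{"dx":0,"dy":0,"dz":0,"twist":0,"grip":-0.6}]' >/dev/null; python3 chk.py 9
```

```text
gauge fx -5.5 fy 1.5  along 15.6 lat -0.3 mm
gauge fx -4.2 fy 1.9  along 15.6 lat -0.3 mm
gauge fx -4.5 fy 1.6  along 15.6 lat -0.3 mm
gauge fx -4.1 fy 1.8  along 15.6 lat -0.3 mm
```

The force is decaying through slight creep, so I'll top it up and hold for a second near 6 N.

```bash

python3 -m crank '[{"dx":0.0001,"dy":0,"dz":0,"twist":0,"grip":-0.6},{"dx":0.0002,"dy":0,"dz":0,"twist":0,"grip":-0.6},{"dx":0.0002,"dy":0,"dz":0,"twist":0,"grip":-0.6},{"dx":0.0002,"dy":0,"dz":0,"twist":0,"grip":-0.6},{"dx":0.0002,"dy":0,"dz":0,"twist":0,"grip":-0.6}]' >/dev/null; python3 chk.py 8 &&
python3 -m crank '[{"dx":0.00003,"dy":0,"dz":0,"twist":0,"grip":-0.6},{"dx":0.00005,"dy":0,"dz":0,"twist":0,"grip":-0.6},{"dx":0.00005,"dy":0,"dz":0,"twist":0,"grip":-0.6},{"dx":0.00005,"dy":0,"dz":0,"twist":0,"grip":-0.6},{"dx":0.00005,"dy":0,"dz":0,"twist":0,"grip":-0.6}]' >/dev/null; python3 chk.py 8
```

```text
gauge fx -5.6 fy 1.4  along 15.7 lat -0.3 mm
gauge fx -5.8 fy 1.9  along 15.7 lat -0.3 mm
```

```bash

python3 -m crank '[{"dx":0.00005,"dy":0,"dz":0,"twist":0,"grip":-0.6},{"dx":0.00005,"dy":0,"dz":0,"twist":0,"grip":-0.6},{"dx":0.0001,"dy":0,"dz":0,"twist":0,"grip":-0.6},{"dx":0.0001,"dy":0,"dz":0,"twist":0,"grip":-0.6},{"dx":0.0001,"dy":0,"dz":0,"twist":0,"grip":-0.6}]' >/dev/null; python3 chk.py 8 &&
python3 -m crank '[{"dx":0.00003,"dy":0,"dz":0,"twist":0,"grip":-0.6},{"dx":0.00005,"dy":0,"dz":0,"twist":0,"grip":-0.6},{"dx":0.00005,"dy":0,"dz":0,"twist":0,"grip":-0.6},{"dx":0.00005,"dy":0,"dz":0,"twist":0,"grip":-0.6},{"dx":0.00005,"dy":0,"dz":0,"twist":0,"grip":-0.6}]' >/dev/null; python3 chk.py 8 &&
python3 -m crank '[{"dx":0.00003,"dy":0,"dz":0,"twist":0,"grip":-0.6},{"dx":0.00005,"dy":0,"dz":0,"twist":0,"grip":-0.6},{"dx":0.00005,"dy":0,"dz":0,"twist":0,"grip":-0.6},{"dx":0.00005,"dy":0,"dz":0,"twist":0,"grip":-0.6},{"dx":0.00005,"dy":0,"dz":0,"twist":0,"grip":-0.6}]' >/dev/null; python3 chk.py 8
```

```text
gauge fx -7.4 fy 1.9  along 15.7 lat -0.3 mm
gauge fx -7.1 fy 1.3  along 15.7 lat -0.3 mm
gauge fx -6.1 fy 0.9  along 15.7 lat -0.3 mm
```

```bash
python3 - <<'E'
from h import *
s=arm.grab_frame("side")[:,:,::-1]
st=arm.get_state();print(st["t"],st["ee_rot"],st["moment"],st["force"])
tile([s],[[(262,195)]],"pics/a4.png",w=80,k=6)
E
```

```text
31.1833 [ 3.14047914e+00 -4.49319672e-04 -1.91851601e+00] [ 1.59788908  2.23530961 -0.01997969] [-6.01363546  3.78387909  0.1653487 ]
```

View pics/a4.png

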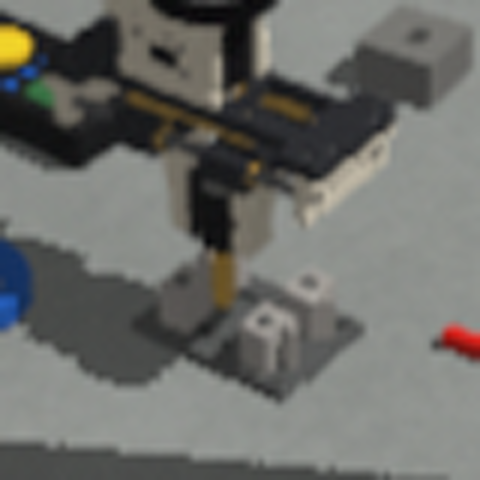

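The pin is upright against the no-go jaws: shank at tile (222,280), jaws at (185,300), base plate clear below. It was pressed at about 6 N for over 1 s. Now I'll back off, lift and go above the rack hole.

```bash

python3 -m crank '[{"dx":-0.001,"dy":0.0004,"dz":0,"twist":0,"grip":-0.6},{"dx":-0.0028,"dy":0.0011,"dz":0,"twist":0,"grip":-0.6},{"dx":-0.0028,"dy":0.0011,"dz":0.015,"twist":0,"grip":-0.6},{"dx":-0.0028,"dy":0.0011,"dz":0.04,"twist":0,"grip":-0.6},{"dx":-0.0028,"dy":0.0011,"dz":0.07,"twist":0,"grip":-0.6}]'
python3 -m crank '[{"dx":-0.012,"dy":0.026,"dz":0,"twist":0,"grip":-0.6},{"dx":-0.025,"dy":0.054,"dz":0,"twist":0,"grip":-0.6},{"dx":-0.04,"dy":0.086,"dz":0,"twist":0,"grip":-0.6},{"dx":-0.052,"dy":0.114,"dz":0,"twist":0,"grip":-0.6},{"dx":-0.062,"dy":0.136,"dz":0,"twist":0,"grip":-0.6}]'
python3 -m crank '[{"dx":-0.015,"dy":0.033,"dz":0,"twist":0,"grip":-0.6},{"dx":-0.03,"dy":0.066,"dz":0,"twist":0,"grip":-0.6},{"dx":-0.045,"dy":0.1,"dz":0,"twist":0,"grip":-0.6},{"dx":-0.057,"dy":0.125,"dz":0,"twist":0,"grip":-0.6},{"dx":-0.062,"dy":0.135,"dz":0,"twist":0,"grip":-0.6}]'
python3 -m crank '[{"dx":0,"dy":0,"dz":0,"twist":0,"grip":-0.6},{"dx":0,"dy":0,"dz":-0.01,"twist":0,"grip":-0.6},{"dx":0,"dy":0,"dz":-0.02,"twist":0,"grip":-0.6},{"dx":0,"dy":0,"dz":-0.02,"twist":0,"grip":-0.6},{"dx":0,"dy":0,"dz":-0.02,"twist":0,"grip":-0.6}]'
python3 - <<'E'
from h import *
s=arm.grab_frame("side")[:,:,::-1]
P=[arm.get_state()["eef_pos"]]
p=P[0];print(p,"foot px",proj("side",p+[0,0,-.048]),"hole px",proj("side",[.434,.2735,.04]))
cv2.imwrite("pics/s5.png",s)
tile([s],[[(270,250)]],"pics/a5.png",w=80,k=7)
E
```

```text
t: 31.6
eef_pos: [0.5584, 0.002, 0.1313]
ee_rot: [3.14, -0.002, -1.918]
force: [0.7, 0.2, -1.2]
width: 0.0249
gripper_force: 60.0
t: 32.02
eef_pos: [0.4969, 0.1403, 0.1324]
ee_rot: [-3.139, 0.002, -1.918]
force: [-0.2, 1.0, -0.7]
width: 0.0251
gripper_force: 60.0
t: 32.43
eef_pos: [0.4345, 0.277, 0.1323]
ee_rot: [-3.14, 0.003, -1.916]
force: [0.0, -0.2, -1.0]
width: 0.025
gripper_force: 60.0
t: 32.85
eef_pos: [0.4347, 0.2719, 0.1104]
ee_rot: [3.141, -0.002, -1.92]
force: [0.3, -0.3, -0.5]
width: 0.0254
gripper_force: 60.0
[0.43498995 0.27240535 0.11102673] foot px (np.float64(272.589350543112), np.float64(252.4033077728069)) hole px (np.float64(272.85114080744455), np.float64(258.37265177396495))
```

View pics/a5.png

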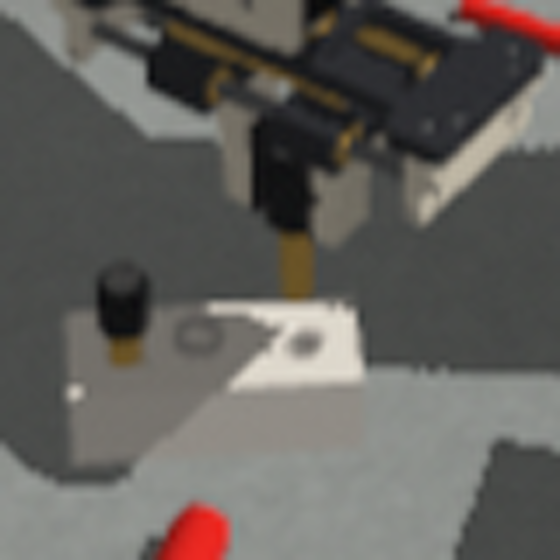

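The hole is at tile (306,343) and the pin foot at tile (298,298). I'll measure both sub-pixel by mask.

```bash
python3 - <<'E'
from h import *
s=cv2.imread("pics/s5.png");c=s[210:290,230:310].astype(float)
b=c[33:42,36:50];w=np.clip(b[...,2]-b[...,0]-25,0,None) # brass: red-blue
for i in range(9): print(210+33+i, round(230+36+(w[i]*np.arange(14)).sum()/max(w[i].sum(),1e-9),2), int(w[i].sum()))
h=c[45:53,38:50].mean(2);d=np.clip(185-h,0,None);yy,xx=np.mgrid[0:8,0:12]
print(h.astype(int))
u,v=268+(d*xx).sum()/d.sum(),255+(d*yy).sum()/d.sum();print("hole",u,v,plane("side",u,v,.04))
p=np.array([.435,.2722,.1108])
for z in (-.048,-.018): print(proj("side",p+[0,0,z]))
E
```

```text
243 271.67 42
244 271.71 133
245 271.91 169
246 271.91 167
247 271.92 166
248 271.92 166
249 271.99 163
250 272.05 157
251 271.95 148
[[213 213 212 213 213 213 213 213 212 212 213 213]
 [173 172 190 221 211 199 200 204 213 213 212 213]
 [110 133 191 209 179 158 162 174 200 213 212 213]
 [132 186 206 170 132 120 121 144 193 213 213 212]
 [149 210 192 161 128 113 114 149 205 214 213 213]
 [184 212 201 179 147 141 152 188 213 212 214 213]
 [213 213 211 204 190 190 196 212 213 213 213 213]
 [213 213 213 212 213 213 213 212 213 212 213 213]]
hole 271.9015261627907 258.3204941860465 [0.43680441 0.27406616]
(np.float64(272.605551970847), np.float64(252.41356924742996))
(np.float64(272.5455226266648), np.float64(244.87847287649998))
```

```bash
cat > st.py <<'E'
import sys,numpy as np
from station import arm
s=arm.get_state();f=s["force"];print(round(s["t"],2),s["eef_pos"].round(4),"F",f.round(1),"M",s["moment"].round(2));sys.exit(int(f[2]>float(sys.argv[1]) or np.hypot(*f[:2])>5))
E
python3 -m crank '[{"dx":-0.0027,"dy":0.0013,"dz":-0.005,"twist":0,"grip":-0.6},{"dx":-0.0027,"dy":0.0013,"dz":-0.01,"twist":0,"grip":-0.6},{"dx":-0.0027,"dy":0.0013,"dz":-0.015,"twist":0,"grip":-0.6},{"dx":-0.0027,"dy":0.0013,"dz":-0.02,"twist":0,"grip":-0.6},{"dx":-0.0027,"dy":0.0013,"dz":-0.02,"twist":0,"grip":-0.6}]' >/dev/null; python3 st.py 3 &&
python3 -m crank '[{"dx":0,"dy":0,"dz":-0.001,"twist":0,"grip":-0.6},{"dx":0,"dy":0,"dz":-0.002,"twist":0,"grip":-0.6},{"dx":0,"dy":0,"dz":-0.003,"twist":0,"grip":-0.6},{"dx":0,"dy":0,"dz":-0.003,"twist":0,"grip":-0.6},{"dx":0,"dy":0,"dz":-0.003,"twist":0,"grip":-0.6}]' >/dev/null; python3 st.py 3 &&
python3 -m crank '[{"dx":0,"dy":0,"dz":-0.0005,"twist":0,"grip":-0.6},{"dx":0,"dy":0,"dz":-0.001,"twist":0,"grip":-0.6},{"dx":0,"dy":0,"dz":-0.0015,"twist":0,"grip":-0.6},{"dx":0,"dy":0,"dz":-0.0015,"twist":0,"grip":-0.6},{"dx":0,"dy":0,"dz":-0.0015,"twist":0,"grip":-0.6}]' >/dev/null; python3 st.py 3 &&
python3 -m crank '[{"dx":0,"dy":0,"dz":-0.0005,"twist":0,"grip":-0.6},{"dx":0,"dy":0,"dz":-0.001,"twist":0,"grip":-0.6},{"dx":0,"dy":0,"dz":-0.0015,"twist":0,"grip":-0.6},{"dx":0,"dy":0,"dz":-0.0015,"twist":0,"grip":-0.6},{"dx":0,"dy":0,"dz":-0.0015,"twist":0,"grip":-0.6}]' >/dev/null; python3 st.py 3 &&
python3 -m crank '[{"dx":0,"dy":0,"dz":-0.0005,"twist":0,"grip":-0.6},{"dx":0,"dy":0,"dz":-0.001,"twist":0,"grip":-0.6},{"dx":0,"dy":0,"dz":-0.0015,"twist":0,"grip":-0.6},{"dx":0,"dy":0,"dz":-0.0015,"twist":0,"grip":-0.6},{"dx":0,"dy":0,"dz":-0.0015,"twist":0,"grip":-0.6}]' >/dev/null; python3 st.py 3
```

```text
33.32 [0.4315 0.2742 0.0903] F [-0.3  0.1 -1.4] M [-0.01  0.1   0.  ]
33.73 [0.432  0.2749 0.0886] F [-0.4 -0.  -0.8] M [ 0.04  0.05 -0.  ]
34.15 [0.432  0.2748 0.087 ] F [-0.6  0.3 -1.5] M [ 0.04  0.08 -0.01]
34.57 [0.432  0.2748 0.0855] F [ 0.1 -0.4 -1.9] M [ 0.03  0.09 -0.  ]
34.98 [0.432  0.2748 0.084 ] F [ 0.9  1.8 -0.9] M [ 0.01  0.04 -0.  ]
```

```bash

python3 -m crank '[{"dx":0,"dy":0,"dz":-0.0005,"twist":0,"grip":-0.6},{"dx":0,"dy":0,"dz":-0.001,"twist":0,"grip":-0.6},{"dx":0,"dy":0,"dz":-0.0015,"twist":0,"grip":-0.6},{"dx":0,"dy":0,"dz":-0.0015,"twist":0,"grip":-0.6},{"dx":0,"dy":0,"dz":-0.0015,"twist":0,"grip":-0.6}]' >/dev/null; python3 st.py 3 &&
python3 -m crank '[{"dx":0,"dy":0,"dz":-0.0005,"twist":0,"grip":-0.6},{"dx":0,"dy":0,"dz":-0.001,"twist":0,"grip":-0.6},{"dx":0,"dy":0,"dz":-0.0015,"twist":0,"grip":-0.6},{"dx":0,"dy":0,"dz":-0.0015,"twist":0,"grip":-0.6},{"dx":0,"dy":0,"dz":-0.0015,"twist":0,"grip":-0.6}]' >/dev/null; python3 st.py 3 &&
python3 -m crank '[{"dx":0,"dy":0,"dz":-0.001,"twist":0,"grip":-0.6},{"dx":0,"dy":0,"dz":-0.002,"twist":0,"grip":-0.6},{"dx":0,"dy":0,"dz":-0.003,"twist":0,"grip":-0.6},{"dx":0,"dy":0,"dz":-0.003,"twist":0,"grip":-0.6},{"dx":0,"dy":0,"dz":-0.003,"twist":0,"grip":-0.6}]' >/dev/null; python3 st.py 3 &&
python3 -m crank '[{"dx":0,"dy":0,"dz":-0.001,"twist":0,"grip":-0.6},{"dx":0,"dy":0,"dz":-0.002,"twist":0,"grip":-0.6},{"dx":0,"dy":0,"dz":-0.003,"twist":0,"grip":-0.6},{"dx":0,"dy":0,"dz":-0.003,"twist":0,"grip":-0.6},{"dx":0,"dy":0,"dz":-0.003,"twist":0,"grip":-0.6}]' >/dev/null; python3 st.py 3
```

```text
35.4 [0.432  0.2748 0.0825] F [ 0.8 -0.7 -1.7] M [0.06 0.06 0.07]
35.82 [0.432  0.2748 0.081 ] F [ 0.2 -0.9 -0.9] M [ 0.    0.06 -0.  ]
36.23 [0.4319 0.2748 0.078 ] F [ 0.1 -0.3 -1.4] M [ 0.05  0.07 -0.  ]
36.65 [0.4319 0.2747 0.075 ] F [ 0.4  0.  -0.9] M [0.04 0.12 0.01]
```

In the hole with no resistance. I'll carry on down to TCP ≈ 0.058.

```bash

python3 -m crank '[{"dx":0,"dy":0,"dz":-0.002,"twist":0,"grip":-0.6},{"dx":0,"dy":0,"dz":-0.004,"twist":0,"grip":-0.6},{"dx":0,"dy":0,"dz":-0.005,"twist":0,"grip":-0.6},{"dx":0,"dy":0,"dz":-0.005,"twist":0,"grip":-0.6},{"dx":0,"dy":0,"dz":-0.005,"twist":0,"grip":-0.6}]' >/dev/null; python3 st.py 3 &&
python3 -m crank '[{"dx":0,"dy":0,"dz":-0.002,"twist":0,"grip":-0.6},{"dx":0,"dy":0,"dz":-0.004,"twist":0,"grip":-0.6},{"dx":0,"dy":0,"dz":-0.005,"twist":0,"grip":-0.6},{"dx":0,"dy":0,"dz":-0.005,"twist":0,"grip":-0.6},{"dx":0,"dy":0,"dz":-0.005,"twist":0,"grip":-0.6}]' >/dev/null; python3 st.py 3 &&
python3 -m crank '[{"dx":0,"dy":0,"dz":-0.001,"twist":0,"grip":-0.6},{"dx":0,"dy":0,"dz":-0.002,"twist":0,"grip":-0.6},{"dx":0,"dy":0,"dz":-0.003,"twist":0,"grip":-0.6},{"dx":0,"dy":0,"dz":-0.004,"twist":0,"grip":-0.6},{"dx":0,"dy":0,"dz":-0.004,"twist":0,"grip":-0.6}]' >/dev/null; python3 st.py 3 &&
python3 -m crank '[{"dx":0,"dy":0,"dz":-0.0005,"twist":0,"grip":-0.6},{"dx":0,"dy":0,"dz":-0.001,"twist":0,"grip":-0.6},{"dx":0,"dy":0,"dz":-0.0015,"twist":0,"grip":-0.6},{"dx":0,"dy":0,"dz":-0.0015,"twist":0,"grip":-0.6},{"dx":0,"dy":0,"dz":-0.0015,"twist":0,"grip":-0.6}]' >/dev/null; python3 st.py 3 &&
python3 -m crank '[{"dx":0,"dy":0,"dz":-0.0003,"twist":0,"grip":-0.6},{"dx":0,"dy":0,"dz":-0.0006,"twist":0,"grip":-0.6},{"dx":0,"dy":0,"dz":-0.001,"twist":0,"grip":-0.6},{"dx":0,"dy":0,"dz":-0.001,"twist":0,"grip":-0.6},{"dx":0,"dy":0,"dz":-0.001,"twist":0,"grip":-0.6}]' >/dev/null; python3 st.py 3
```

```text
37.07 [0.4319 0.2747 0.0699] F [-0.4  0.3 -1.2] M [ 0.01  0.1  -0.05]
37.48 [0.4319 0.2747 0.0649] F [-0.3  0.1 -1.2] M [0.08 0.06 0.  ]
37.9 [0.4319 0.2747 0.0608] F [ 0.7  0.9 -1.7] M [ 0.05  0.08 -0.02]
38.32 [0.432  0.2748 0.0595] F [-0.8  0.5 -1.9] M [ 0.06  0.13 -0.  ]
38.73 [0.432  0.2748 0.0585] F [ 0.2 -0.1 -1.5] M [ 0.01  0.12 -0.05]
```

```bash

python3 -m crank '[{"dx":0,"dy":0,"dz":-0.0003,"twist":0,"grip":-0.6},{"dx":0,"dy":0,"dz":-0.0005,"twist":0,"grip":-0.6},{"dx":0,"dy":0,"dz":-0.0005,"twist":0,"grip":-0.6},{"dx":0,"dy":0,"dz":-0.0005,"twist":0,"grip":-0.6},{"dx":0,"dy":0,"dz":-0.0005,"twist":0,"grip":-0.6}]' >/dev/null; python3 st.py 2 &&
python3 -m crank '[{"dx":0,"dy":0,"dz":-0.0003,"twist":0,"grip":-0.6},{"dx":0,"dy":0,"dz":-0.0005,"twist":0,"grip":-0.6},{"dx":0,"dy":0,"dz":-0.0005,"twist":0,"grip":-0.6},{"dx":0,"dy":0,"dz":-0.0005,"twist":0,"grip":-0.6},{"dx":0,"dy":0,"dz":-0.0005,"twist":0,"grip":-0.6}]' >/dev/null; python3 st.py 2 &&
python3 -m crank '[{"dx":0,"dy":0,"dz":-0.0003,"twist":0,"grip":-0.6},{"dx":0,"dy":0,"dz":-0.0005,"twist":0,"grip":-0.6},{"dx":0,"dy":0,"dz":-0.0005,"twist":0,"grip":-0.6},{"dx":0,"dy":0,"dz":-0.0005,"twist":0,"grip":-0.6},{"dx":0,"dy":0,"dz":-0.0005,"twist":0,"grip":-0.6}]' >/dev/null; python3 st.py 2
```

```text
39.15 [0.432  0.2748 0.0581] F [ 0.4  0.2 -1. ] M [ 0.11  0.09 -0.02]
39.57 [0.432  0.2748 0.0576] F [-0.1 -0.3 -1.1] M [ 0.06  0.03 -0.03]
39.98 [0.4321 0.2749 0.0573] F [-1.8 -1.6  4.8] M [-0.18  0.78 -0.  ]
```

The pin is on the hole floor. I'll release, let it settle, and lift.

```bash

python3 -m crank '[{"dx":0,"dy":0,"dz":0,"twist":0,"grip":-0.3},{"dx":0,"dy":0,"dz":0,"twist":0,"grip":-0.2},{"dx":0,"dy":0,"dz":0,"twist":0,"grip":0},{"dx":0,"dy":0,"dz":0,"twist":0,"grip":0.2},{"dx":0,"dy":0,"dz":0,"twist":0,"grip":0.2}]' 
python3 -m crank '[{"dx":0,"dy":0,"dz":0,"twist":0,"grip":0.2},{"dx":0,"dy":0,"dz":0,"twist":0,"grip":0.2},{"dx":0,"dy":0,"dz":0.01,"twist":0,"grip":0.2},{"dx":0,"dy":0,"dz":0.03,"twist":0,"grip":0.2},{"dx":0,"dy":0,"dz":0.05,"twist":0,"grip":0.2}]'
python3 -m crank '[{"dx":0,"dy":0,"dz":0.04,"twist":0,"grip":0.2},{"dx":0,"dy":0,"dz":0.08,"twist":0,"grip":0.2},{"dx":0,"dy":-0.04,"dz":0.1,"twist":0,"grip":0.2},{"dx":0,"dy":-0.08,"dz":0.1,"twist":0,"grip":0.2},{"dx":0,"dy":-0.12,"dz":0.1,"twist":0,"grip":0.2}]'
python3 -m crank '[{"dx":0,"dy":-0.03,"dz":0,"twist":0,"grip":0.2},{"dx":0,"dy":-0.06,"dz":0,"twist":0,"grip":0.2},{"dx":0,"dy":-0.06,"dz":0,"twist":0,"grip":0.2},{"dx":0,"dy":-0.06,"dz":0,"twist":0,"grip":0.2},{"dx":0,"dy":-0.06,"dz":0,"twist":0,"grip":0.2}]' >/dev/null
python3 - <<'E'
from h import *
s=arm.grab_frame("side")[:,:,::-1];t=arm.grab_frame("top")[:,:,::-1]
tile([s,t],[[(262,250)],[(156,224)]],"pics/a6.png",w=74,k=4)
print(proj("side",[.4333,.274,.095]))
E
```

```text
t: 40.4
eef_pos: [0.4319, 0.2747, 0.0569]
ee_rot: [3.141, -0.0, -1.918]
force: [0.7, -0.1, -0.4]
width: 0.0491
gripper_force: 0.0
t: 40.82
eef_pos: [0.4317, 0.2743, 0.1077]
ee_rot: [3.141, -0.002, -1.918]
force: [0.1, -0.1, 0.5]
width: 0.0527
gripper_force: 0.0
t: 41.23
eef_pos: [0.4323, 0.1544, 0.2096]
ee_rot: [-3.139, 0.004, -1.916]
force: [0.1, -1.0, -1.3]
width: 0.0525
gripper_force: 0.0
(np.float64(272.9286910220753), np.float64(244.82047839143593))
```

View pics/a6.png

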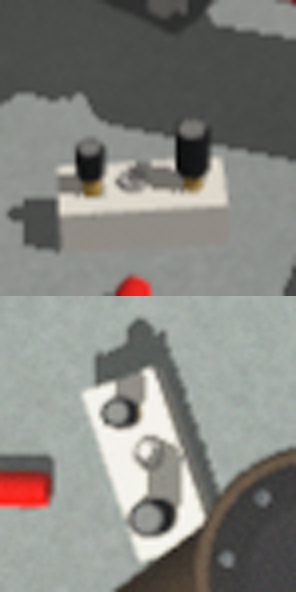

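The pin stands upright, fully home in the free hole (side tile (193,150)). The other pin and the collar are undisturbed and the gripper is clear, so I'm handing in.

```bash
python3 -c "
from station import arm;print(arm.job_done())"
```

```text
the job is handed in; nothing more can be done
None
```

The job is handed in at about 42 s: the pin went through the go gap, was stopped by the no-go jaws and pressed there upright at about 6 N (readings peaked near 7.6 N) for over a second, and now stands fully home in the free rack hole, released, with the other pin and collar undisturbed.

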